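Refit the sprung guide roller in its hose stand

TASK

Take the aluminium guide roller with the sprung brass pin out of its bench cradle and fit it in the hose-guide stand: brass pin in the open-topped yellow cup, spring pressed in, and the dark fixed stub sprung fully home in the round yellow cup, so that the roller hangs level between the cups with nothing holding it. The stand's yoke is clamped at a different height for every job, so feel for the bottom of the open cup and never press the roller hard against the stand; leave the black spare roller and the other things on the bench where they are.

Things in the scene. Friction and masses are not known exactly. Their poses are not given: they have to be found in the camera images.
- roller: Loose aluminium-coloured roller with a red band at each end, 0.2 to 0.4 kg. Origin: middle of the barrel, on its axis, which is the y axis. Barrel 34 mm diameter, 120 mm long; grip it across the middle. At -y a fixed dark stub, at +y a sprung brass pin. It lies in cradle_a, axis 62 mm above the bench, and may be turned about its own axis, so its x and z axes mean nothing.
- plunger (a joint): How far the brass pin is pressed into the roller, m: 0 = fully out, 0.024 = hard stop (force then rises sharply). Spring: 3.6 N at 0, plus 0.45 N per mm (6.3 N at 6 mm, 12.4 N at 19.5 mm). Pin and stub are oiled, friction about 0.12.
- stub_tip (a point): Centre of the flat end of the fixed dark steel stub: 12 mm diameter, 20 mm long, from roller y = -60 to -80 mm, the last 4 mm tapering to 10 mm diameter.
- plunger_tip (a point): Centre of the outer end of the brass pin, 12 mm diameter, the last 3 mm tapering to 8 mm: at roller y = +96 mm when not pressed.
- stand: Hose-guide stand, fixed: green base plate 110 x 270 x 12 mm, posts at y = -112 and +112 mm (tops 147 mm up), and a yoke with two yellow end cups clamped on them. Origin under the plate's centre on the bench, z up. Both cups share one axis, along the stand's y at x = 0; its height is NOT measured: 84 to 116 mm above the bench, set by the clamp, fixed during the job.
- open_cup (a point): Point on the stand (NOT on the yoke) 100 mm up, at the open cup's back wall: x = 0, y = +90 mm, the wall's inner face, 50 mm wide, top 72 mm above the true cup axis. In front of it (y +77 to +90) a slot open at the top, 16 mm wide from its flat floor 6 mm below the axis to 16 mm above, flared above that to about 30 mm wide at +30 mm. The pin lying on that floor is on the axis.
- round_cup (a point): Point on the stand (NOT on the yoke) 100 mm up, at the round cup's face: x = 0, y = -70 mm. Yellow plate 50 mm wide, from 18 mm below to 18 mm above the true cup axis, y -70 to -88, with a blind hole 15 mm wide and 10 mm deep facing +y. The stub clears this face while the roller's middle is beyond stand y = +10 mm (pin pressed 16 mm or more).
- fitted (a point): Point on the stand (NOT on the yoke) at x = 0, y = 0, 100 mm up: where the middle of the fitted roller comes, but for the unknown height. Fitted, the roller's +y (pin) end points to the stand's +y, the stub touches the bottom of the hole and the pin is pressed in 6 mm. The cross bar between the cups has its top 48 mm below the true axis; nothing else stands between them.
- cradle_a: Grey fixed cradle that holds the sprung roller: base 85 x 120 x 10 mm, two V blocks at y = -44 and +44 mm, each 10 mm thick, top about 60 mm above the bench; the space between them is free. Origin at the centre of its underside; the roller's axis lies along its y, 62 mm up. Cradles a and b look alike and may have changed places.
- cradle_b: Same cradle, holding the black spare roller.
- spare: Black rubber-coated spare roller, same size of barrel, with fixed 20 mm stubs and no spring, lying in cradle_b. Not to be used or moved. Origin at its middle.
- hex_plug: Steel hexagon plug, 44 mm across, 42 mm tall, bystander. Origin under it.
- elbow: Steel elbow fitting with a yellow cap, about 60 x 35 x 50 mm, bystander. Origin under its upright leg.
- coupling: Brass coupling, 40 mm across, 50 mm tall, bystander. Origin under it.
- capped: Steel fitting with a blue cap, 36 mm across, 52 mm tall, bystander. Origin under it.
- wrench: Spanner 200 mm long lying on the bench, bystander.
- jar: Jar with a red lid, 60 mm across, 75 mm tall, bystander. Origin under it.
- caps_tray: Grey tray 100 x 130 x 35 mm, bystander. Origin under it.
There are look-alikes about, which are no part of the job. What is shaped like the roller but green is not meant.

How it is judged:
By the outcome, as a careful person would: the job done as asked, in the order asked, and still so for the second after the job is handed in, with the robot touching nothing.
It also fails if it takes over 54 s, if anything falls off the work surface, if the arm or the gripper's body presses on something with over 40 N, if the wrist force passes 120 N, or if a joint passes its speed limit or range.

ROBOT

A 6-joint arm with a two-finger parallel gripper is mounted at the origin on the work surface. World frame = base frame: x ahead of the robot, y to its left, z up, the work surface at z = 0. Lengths are in mm, angles in rad, forces in N, time in s.
With the tool pointing down it reaches from about 275 to 1000 mm from the base axis. Payload 8.4 kg.
Tool frame: the origin (TCP) lies at the very end of the fingers, on their centre line; the grasp point (between the pads) lies behind it (r.grip_point_offset is the x of the grasp point in the tool frame, in mm); x points along the fingers, z is the direction in which the jaws open and shut, and the axes are right-handed (so a half turn about x gives the same grasp; the last joint's range is limited). The gripper opens to 85 mm and grips with 20 to 120 N. Pads are 22 mm wide; open, the fingers measure 114 mm over their backs; the gripper's body (76 mm by 85 mm) begins 54 mm behind the grasp point. The pads swing forward as they close: fully open they stand 13 mm farther back than shut.
Start: joints at [-1.294, 0.353, 1.633, -0, 1.155, -0.002], TCP at [172, -600.869, 194.381] pointing down, gripper open.
Joint ranges: [-2.63, 2.63], [-0.92, 2.1], [0.06, 2.66], [-1.3, 4.44], [0, 2.69], [-3.02, 3.02]. Speed limits (rad/s): [2.22, 2.22, 2.79, 3.14, 3.14, 3.14].

INTERFACE

Orientations are given as [roll, pitch, yaw] about the fixed x, y, z axes, in that order (R = Rz(yaw) Ry(pitch) Rx(roll)).
In Python, from rig import r, vision, order gives the robot as it stands. The module is installed in compiled form; this text tells all that it offers.
- The arm moves only by the tool step_arm, never from a script. Its argument "rows" is a list of rows, each a list of 7 numbers: the shift along the world's x, y, z in mm, then the turn, a rotation vector about the world's x, y, z in rad, then the finger opening in mm, from 0 to 85.4. A call has exactly 8 rows; each row is the pose to reach, as a shift and turn from the pose measured when the call began; what a row does not reach only later rows make up. A row lasts 1/8 s, in which the tool goes at most 62.5 mm and 10.7 degrees, less where a joint would pass 70% of its speed; a pose out of reach is approached as far as the arm can. A call with a gripper value outside its range is refused whole. The fingers move at their own pace and stop on an object; "force" is the grip in N (left out, the last holds). Time passes only in rows, so rows that repeat a pose let the fingers close, or fill a call up. It gives the time, the measured TCP pose, the force and the opening at its end, in the units of the state.
- r.sense(): the state, without advancing time (a new reading comes with each control period).
- vision.grab_frame(name): name is "scene" or "top"; returns (picture, depth): 480x640x3 uint8, red, green, blue; 480x640 float32, mm along the optical axis (not along the pixel's ray), 0 where there is no reading.
- vision.camera_info(name): a dict with "K" (3x3 intrinsics, pixels), "origin" and "attitude" of the camera in the world. Camera axes: x right, y down, z forward; pixel columns grow to the right and rows downward; lengths in mm; the calibration is good to about 2 mm. A picture is of the moment at which its call begins. camera_info takes no time and is no camera call.
- order.sign_off(): hands the job in, once; it reports no verdict.
The state is a dict: "clock": time; "qpos": joint angles; "qvel": joint speeds; "joint_efforts": joint torques, N m; "eef_pos": TCP position; "tcp_rot": TCP orientation; "contact_force": force on the tool from outside, world axes, zero at the start; "wrist_torque": the same for the moment, N m; "opening": opening from 0.0 (shut) to 1.0 (fully open).
Only numpy, scipy, OpenCV 4.12 (cv2) and the standard library are available. Lean on these libraries where they do the work, as an engineer would, in place of code of your own. Each camera call takes 0.05 s, during which the arm holds its last target.

## Working session

There is one attempt and no reset: what is moved stays moved. The work goes in short steps, Python scripts to look and compute and a tool call to move; the robot and the scene stay as the last step left them, time stands still between calls to the robot, and variables do not carry over. Pictures are saved under pics/ and viewed, and the job is handed in when it is done.

Besides the shell and the picture viewer there is one more tool, called after ">>>" by a JSON object that holds its "method" and its "body". step_arm: Moves the arm, as the interface text tells. Its arguments: {"type":"object","properties":{"rows":{"type":"array"},"force":{"type":"number"}},"required":["rows"]}

```bash
mkdir -p pics; ls; cat > h.py <<'E'
import numpy as np,cv2
from rig import r,vision,order
def grab(n):
    a,d=vision.grab_frame(n); np.savez('last_%s.npz'%n,a=a,d=d); return a,d
def save(a,f): cv2.imwrite('pics/'+f,cv2.cvtColor(a,cv2.COLOR_RGB2BGR))
def cloud(n,d):
    c=vision.camera_info(n);K=np.array(c['K']);v,u=np.mgrid[:480,:640]
    P=np.stack([(u-K[0,2])/K[0,0]*d,(v-K[1,2])/K[1,1]*d,d],-1)
    R=np.array(c['attitude']);
    return P@R.T+np.array(c['origin']) if R.shape==(3,3) else (P,R,c['origin'])
E
python3 - <<'E'
from h import *
for n in('scene','top'):
    a,d=grab(n);save(a,n+'1.png');print(vision.camera_info(n))
print(r.sense(),r.grip_point_offset)
E
```

```text
pics
{'K': array([[500.00041781,   0.        , 321.00649087],
       [  0.        , 500.00041781, 234.53028699],
       [  0.        ,   0.        ,   1.        ]]), 'origin': array([891.24602783, 688.86458385, 961.29517548]), 'attitude': array([-2.41470806,  0.01296819,  2.60620049])}
{'K': array([[595.32338546,   0.        , 314.33398961],
       [  0.        , 595.32338546, 233.78336506],
       [  0.        ,   0.        ,   1.        ]]), 'origin': array([ 380.17395295,   15.87434425, 1559.09931624]), 'attitude': array([-3.05836016,  0.00680206, -1.56111358])}
{'clock': 0.1, 'qpos': array([-1.29442479e+00,  3.53616583e-01,  1.63405034e+00,  5.12831184e-06,
        1.15519491e+00, -2.38086028e-03]), 'qvel': array([-0.0012075 , -0.00148313, -0.00105733, -0.0001533 ,  0.0003351 ,
        0.00090975]), 'joint_efforts': array([-6.62318439e-05, -6.06351900e+01, -3.42819250e+01,  8.91076354e-06,
        3.86865082e-03, -1.14495830e-05]), 'eef_pos': array([ 171.85791615, -600.419397  ,  193.71727166]), 'tcp_rot': array([3.1355172 , 1.56952714, 1.84347119]), 'contact_force': array([-0.22318701,  0.86430075, -0.51613053]), 'wrist_torque': array([-0.04732336, -0.04045616,  0.02609667]), 'opening': 1.0051218234252177} -18.700000000000003
```

View pics/scene1.png

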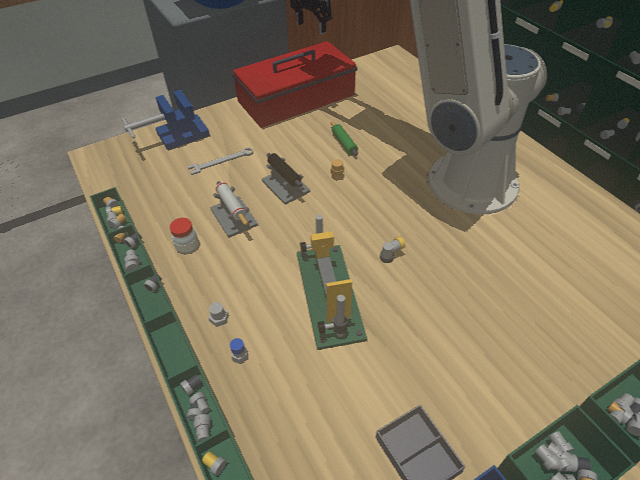

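View pics/top1.png

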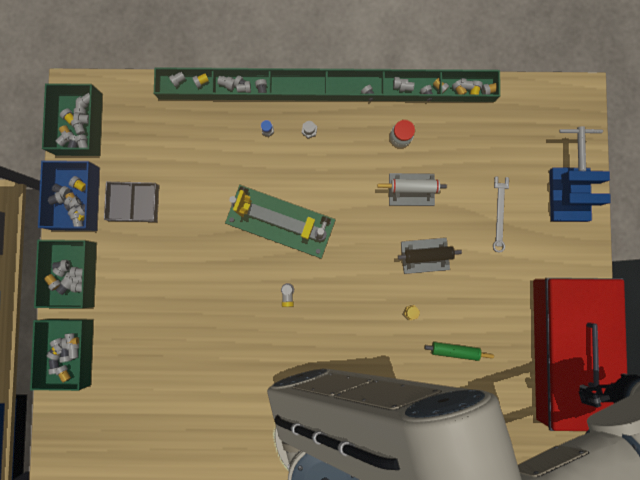

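Candidates: the aluminium roller with red bands and brass pin at top px (414,187), the black spare at (428,255), and the green look-alike at (458,351). I choose (414,187). The stand is at about (280,221). The tall wall of the open cup looks to be at the left end (240,202), with the round cup at (308,228).

```bash
cat >> h.py <<'E'
from scipy.spatial.transform import Rotation as Ro
def cloud(n,d):
    c=vision.camera_info(n);K=c['K'];v,u=np.mgrid[:480,:640]
    P=np.stack([(u-K[0,2])/K[0,0]*d,(v-K[1,2])/K[1,1]*d,d],-1)
    return P@Ro.from_euler('xyz',c['attitude']).as_matrix().T+c['origin']
def load(n):
    z=np.load('last_%s.npz'%n);return z['a'],z['d'],cloud(n,z['d'])
E
python3 - <<'E'
from h import *
a,d,P=load('top')
b,e,Q=load('scene')
c1=cv2.resize(a[165:210,365:460],None,fx=4,fy=4,interpolation=2)
c2=cv2.resize(a[175:265,215:345],None,fx=3,fy=3,interpolation=2)
c3=cv2.resize(b[170:245,200:270],None,fx=4,fy=4,interpolation=2)
c4=cv2.resize(b[210:350,285:375],None,fx=3,fy=3,interpolation=2)
im=np.zeros((600,800,3),np.uint8)
for c,(y,x) in((c1,(0,0)),(c2,(180,0)),(c3,(0,400)),):
    h,w=c.shape[:2];im[y:y+h,x:x+w]=c
save(im,'crop1.png');save(c4,'crop2.png')
print(P[300,150],P[120,350],Q[300,450],Q[130,420])  # bench heights
def blob(P,x0,x1,y0,y1,zlo,zhi,box):
    pass
for n,I,D in(('top',a,P),('scene',b,Q)):
    hsv=cv2.cvtColor(I,cv2.COLOR_RGB2HSV)
    X=D.reshape(-1,3);H=hsv.reshape(-1,3)
    # barrel: points near roller high
    m=(X[:,2]>68)&(X[:,2]<85)&(X[:,0]>430)&(X[:,0]<560)&(X[:,1]<-130)&(X[:,1]>-350)
    if m.sum()>10:
        p=X[m];c=np.median(p,0);u,s,vt=np.linalg.svd(p[:,:2]-p[:,:2].mean(0),full_matrices=False)
        pr=(p[:,:2]-p[:,:2].mean(0))@vt[0]
        print(n,'roller',m.sum(),p.mean(0),vt[0],pr.min(),pr.max(),(p[:,:2].mean(0)+vt[0]*(pr.min()+pr.max())/2),p[:,2].max())
    m=(X[:,2]>11)&(X[:,2]<250)&(X[:,0]>280)&(X[:,0]<530)&(X[:,1]<270)&(X[:,1]>-50)
    ye=m&(H[:,0]>15)&(H[:,0]<32)&(H[:,1]>150)&(H[:,2]>120)&(X[:,2]>60)
    for s,k in(('L',ye&(X[:,1]>90)),('R',ye&(X[:,1]<90))):
        p=X[k]
        if len(p)==0: print('none');continue
        print(n,s,len(p),p.mean(0),p.min(0),p.max(0),np.percentile(p[:,2],[5,25,50,75,95]))
    gr=(X[:,0]>280)&(X[:,0]<530)&(X[:,1]<270)&(X[:,1]>-50)&(H[:,0]>40)&(H[:,0]<90)&(H[:,1]>60)&(X[:,2]>5)&(X[:,2]<20)
    p=X[gr];print(n,'plate',cv2.minAreaRect(p[:,:2].astype(np.float32)),np.median(p[:,2]))
E
```

```text
[332.95986434 454.13384377   2.23568121] [816.4030041  -64.63265482  -2.17641236] [316.24999192 274.75046603   1.36030423] [ -25.28493235 -269.72722157   -0.2813566 ]
top roller 611 [ 456.15380813 -262.31900917   76.02576603] [-0.09819225  0.99516746] -77.8521626348702 80.03423315001788 [ 456.04667693 -261.23324638] 84.91154950211603
none
top R 127 [510.29036902  44.83835097 119.18911725] [490.9542923   30.33867141  91.21649224] [529.10282189  59.58839547 126.38947191] [109.06488819 117.8154864  119.7571979  122.12102493 124.99053437]
top plate ((489.21539306640625, 113.13255310058594), (81.5235595703125, 262.70196533203125), 0.003937793895602226) 12.311415588817226
scene roller 384 [ 461.43839764 -254.83139346   76.05926651] [-0.10707923  0.99425049] -85.09532219378043 73.66029422385373 [ 462.05062465 -260.51603454] 83.67519797703028
none
scene R 85 [514.06096892  45.29240948 120.71979927] [496.8414089   31.79279228 115.65109499] [529.94304265  57.03354887 125.15927945] [117.77296149 119.3572569  120.58651315 122.25706771 123.68125652]
scene plate ((522.5501098632812, 106.88778686523438), (231.48165893554688, 73.29756164550781), 71.04113006591797) 13.322359606346993
```

View pics/crop1.png

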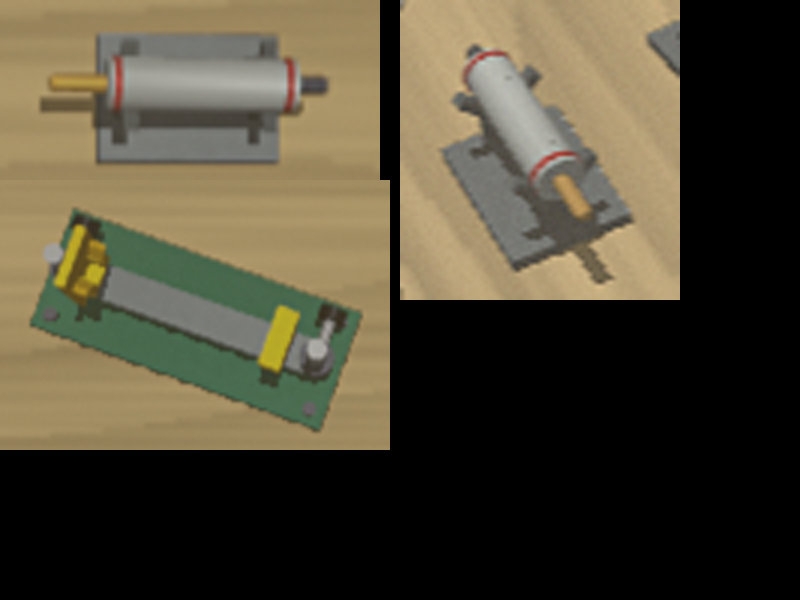

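View pics/crop2.png

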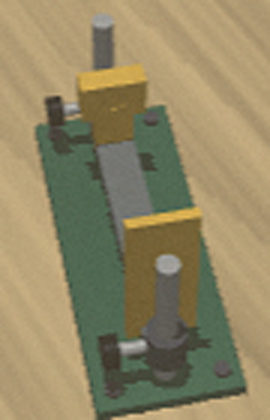

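```bash
python3 - <<'E'
from h import *
a,d,P=load('top')
b,e,Q=load('scene')
for uv in((414,187),(378,187),(445,187),(428,255),(280,221),(240,202),(308,228)): print(uv,P[uv[1],uv[0]].round(1))
for n,I,D in(('top',a,P),('scene',b,Q)):
    hsv=cv2.cvtColor(I,cv2.COLOR_RGB2HSV)
    X=D.reshape(-1,3);H=hsv.reshape(-1,3)
    m=(X[:,2]>64)&(X[:,2]<90)&(X[:,0]>560)&(X[:,0]<690)&(X[:,1]<-80)&(X[:,1]>-350)
    m2=m&(X[:,2]>74)
    for k in(m,m2):
        p=X[k];(c,s,ang)=cv2.minAreaRect(p[:,:2].astype(np.float32));l=cv2.fitLine(p[:,:2].astype(np.float32),cv2.DIST_HUBER,0,.01,.01).ravel()
        print(n,'roller',k.sum(),c,s,ang,l,np.percentile(p[:,2],[50,90,98]))
    R=(X[:,0]>440)&(X[:,0]<650)&(X[:,1]<270)&(X[:,1]>-50)
    ye=R&(H[:,0]>15)&(H[:,0]<32)&(H[:,1]>150)&(H[:,2]>90)&(X[:,2]>60)
    for s,k in(('L',ye&(X[:,1]>90)),('R',ye&(X[:,1]<90))):
        p=X[k]
        print(n,s,len(p),p.mean(0),p.min(0),p.max(0),np.percentile(p[:,2],[5,25,50,75,95]))
        c,s2,ang=cv2.minAreaRect(p[:,:2].astype(np.float32));print(c,s2,ang)
    gr=R&(H[:,0]>40)&(H[:,0]<90)&(H[:,1]>60)&(X[:,2]>5)&(X[:,2]<20)
    p=X[gr];print(n,'plate',cv2.minAreaRect(p[:,:2].astype(np.float32)),np.median(p[:,2]))
E
```

```text
(414, 187) [ 624.  -222.2   76.3]
(378, 187) [ 625.5 -133.1   62.6]
(445, 187) [ 626.6 -302.5   64.5]
(428, 255) [ 452.8 -254.    88.7]
(280, 221) [537.7 115.1  51.4]
(240, 202) [570.8 203.5 159.8]
(308, 228) [513.8  42.3 122.8]
top roller 713 (630.1028442382812, -217.34921264648438) (41.338104248046875, 174.24215698242188) 3.2669646739959717 [ 7.4992231e-03  9.9997187e-01  6.2888440e+02 -2.2047037e+02] [75.33073498 81.32061604 84.15123378]
top roller 428 (629.3299560546875, -232.51800537109375) (30.6732120513916, 135.71568298339844) 0.5050316452980042 [ 2.5705494e-05  1.0000000e+00  6.2894012e+02 -2.2506171e+02] [78.06812459 82.43088952 84.39272706]
top L 255 [570.50918603 201.81623092 137.18445456] [548.9803194  185.25259255  61.52518922] [597.80989133 231.36171835 180.1730865 ] [ 91.52087592 114.5691297  133.62667996 171.46665961 176.42352602]
(571.4192504882812, 203.15786743164062) (41.31993103027344, 46.614013671875) 36.98086166381836
top R 160 [515.09451589  43.39774559 119.02018467] [490.9542923   27.97912916  91.21649224] [540.93178524  59.58839547 128.01300065] [108.48879608
[... 735 characters left out ...]
 206.10513342 174.59771901] [552.66100615 196.25394841 170.85360988] [599.74109525 215.77531267 177.88870726] [172.23108734 173.74076906 174.69615225 175.54680659 176.98902749]
(576.7753295898438, 206.64291381835938) (9.963489532470703, 47.73550796508789) 73.66130065917969
scene R 116 [519.76286677  43.40207677 120.26663835] [496.8414089   29.46698126  64.11615247] [542.83812531  57.03354887 125.15927945] [117.62989735 119.37265378 120.62316555 122.27526716 123.69580116]
(519.6322631835938, 42.47691345214844) (18.435518264770508, 46.82012176513672) 71.94718933105469
scene plate ((545.6029052734375, 118.62106323242188), (269.69921875, 107.73033142089844), 70.48670959472656) 13.026169586165224
```

```bash
python3 - <<'E'
from h import *
from scipy.optimize import least_squares
def ray(n,u,v,z):
    c=vision.camera_info(n);K=c['K'];R=Ro.from_euler('xyz',c['attitude']).as_matrix()
    w=R@np.array([(u-K[0,2])/K[0,0],(v-K[1,2])/K[1,1],1]);o=c['origin'];return o+w*(z-o[2])/w[2]
s=r.sense();print('toolR\n',Ro.from_euler('xyz',s['tcp_rot']).as_matrix().round(3))
for n,bx in(('top',(360,165,460,215)),('scene',(200,170,270,245))):
    a,d,P=load(n);hsv=cv2.cvtColor(a,cv2.COLOR_RGB2HSV)
    x0,y0,x1,y1=bx;sub=hsv[y0:y1,x0:x1].astype(int)
    S=P[y0:y1,x0:x1]
    red=((sub[...,0]<6)|(sub[...,0]>172))&(sub[...,1]>110)&(S[...,2]>60)
    vv,uu=np.nonzero(red);pts=S[red]
    for k in(pts[:,1]>-220,pts[:,1]<-220):
        print(n,'red',k.sum(),pts[k].mean(0).round(1),pts[k].min(0).round(1),pts[k].max(0).round(1))
    br=(sub[...,0]>8)&(sub[...,0]<28)&(sub[...,1]>140)&(S[...,2]>55)&(S[...,2]<80)
    p=S[br];print(n,'brass',len(p),p.min(0).round(1),p.max(0).round(1),p.mean(0).round(1))
    vv,uu=np.nonzero(br);i=np.argmax(p[:,1]);print('tip px',uu[i]+x0,vv[i]+y0,ray(n,uu[i]+x0,vv[i]+y0,62))
    dk=(sub[...,2]<95)&(S[...,2]>55)&(S[...,1]<-270)
    p=S[dk];print(n,'stub',len(p),p.min(0).round(1),p.max(0).round(1),p.mean(0).round(1))
    gb=(S[...,2]>6)&(S[...,2]<14)&(sub[...,1]<60);p=S[gb]
    print(n,'base',len(p),cv2.minAreaRect(p[:,:2].astype(np.float32)))
print('tips top',ray('top',377,186,62),ray('top',447,186,62))
E
```

```text
toolR
 [[-0.     0.961  0.275]
 [ 0.001  0.275 -0.961]
 [-1.     0.    -0.001]]
top red 14 [ 628.3 -172.1   76.2] [ 615.4 -174.4   64.1] [ 643.7 -171.    83.7]
top red 12 [ 628.  -279.6   78. ] [ 615.2 -280.8   71.3] [ 641.6 -278.2   84.9]
top brass 49 [ 624.5 -164.7   59.4] [ 633.4 -132.9   74.3] [ 629.1 -149.2   66.8]
tip px 378 184 [ 633.29621046 -133.17692174   62.        ]
top stub 28 [ 601.6 -302.5   55.8] [ 654.8 -270.    74.2] [ 625.9 -285.9   65.4]
top base 571 ((629.7056884765625, -226.44537353515625), (119.30731964111328, 85.41593933105469), 89.93157958984375)
scene red 14 [ 634.3 -172.6   77.8] [ 620.2 -176.5   71.7] [ 647.7 -169.5   83.5]
scene red 9 [ 633.1 -279.7   79. ] [ 622.8 -282.8   75.7] [ 644.4 -274.5   84.2]Traceback (most recent call last):
  File "<stdin>", line 16, in <module>
    return umr_minimum(a, axis, None, out, keepdims, initial, where)
ValueError: zero-size array to reduction operation minimum which has no identity
```

>>> {"method": "step_arm", "body": {"rows": [[46,37,0,0,0,0.16,85],[92,75,0,0,0,0.32,85],[138,112,0,0,0,0.48,85],[184,150,0,0,0,0.64,85],[230,187,0,0,0,0.8,85],[276,225,0,0,0,0.96,85],[322,262,0,0,0,1.12,85],[368,300,0,0,0,1.28,85]], "force": 100}}

```text
clock: 1.1
eef_pos: [541.1, -298.9, 193.5]
tcp_rot: [3.113, 1.569, 3.107]
contact_force: [0.4, -0.7, -1.0]
opening: 0.999
```

>>> {"method": "step_arm", "body": {"rows": [[30,24,0,0,0,0.006,85],[60,48,0,0,0,0.006,85],[90,73,0,0,0,0.006,85],[90,73,-30,0,0,0.006,85],[90,73,-60,0,0,0.006,85],[90,73,-90,0,0,0.006,85],[90,73,-94,0,0,0.006,85],[90,73,-94,0,0,0.006,85]]}}

```text
clock: 2.1
eef_pos: [631.2, -226.0, 99.9]
tcp_rot: [3.105, 1.569, 3.104]
contact_force: [-0.9, -0.2, 0.0]
opening: 0.999
```

```bash
python3 - <<'E'
from h import *
im=np.zeros((560,800,3),np.uint8)
b,e=grab('scene');c=cv2.resize(b[120:260,170:310],None,fx=4,fy=4,interpolation=2);im[:,:400]=c[:,80:480]
b,e=grab('top');c=cv2.resize(b[130:270,350:450],None,fx=4,fy=4,interpolation=2);im[:,400:]=c
save(im,'g1.png');print(r.sense()['eef_pos'])
E
```

```text
[ 631.9271608  -226.27833258  100.90974891]
```

View pics/g1.png

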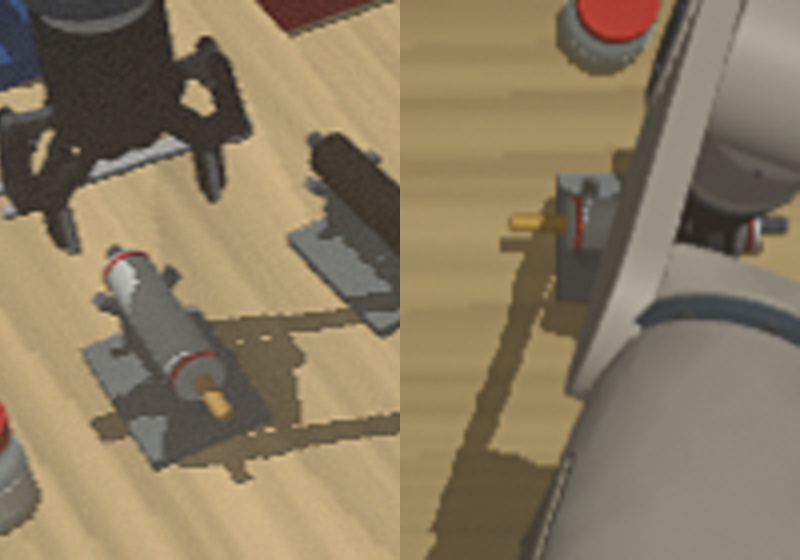

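Left half (scene camera): the open fingers straddle the silver roller's barrel, with its pin at (215,400) pointing towards +y. The spare at (360,180) is clear. The right half (top camera) is mostly hidden by the arm. I'll descend and grip.

>>> {"method": "step_arm", "body": {"rows": [[0,0,-20,0,0,0,85],[0,0,-40,0,0,0,85],[0,0,-57,0,0,0,85],[0,0,-57,0,0,0,60],[0,0,-57,0,0,0,40],[0,0,-57,0,0,0,20],[0,0,-57,0,0,0,20],[0,0,-57,0,0,0,20]], "force": 50}}

```text
clock: 3.2
eef_pos: [632.2, -226.4, 44.3]
tcp_rot: [-0.753, 1.57, -0.753]
contact_force: [-0.6, -0.0, -0.2]
opening: 0.236
```

```bash
python3 - <<'E'
from h import *
im=np.zeros((560,800,3),np.uint8)
b,e=grab('scene');c=cv2.resize(b[120:260,170:310],None,fx=4,fy=4,interpolation=2);im[:,:400]=c[:,80:480]
b,e=grab('top');c=cv2.resize(b[130:270,350:450],None,fx=4,fy=4,interpolation=2);im[:,400:]=c
save(im,'g2.png');print(r.sense())
E
```

```text
{'clock': 3.3, 'qpos': array([-3.45832682e-01,  5.81718747e-01,  1.63683522e+00, -5.95989478e-04,
        9.22240960e-01, -3.44667281e-01]), 'qvel': array([-6.15934082e-05,  2.46695462e-03,  6.66563243e-05, -1.46253767e-04,
       -2.52329607e-06,  1.17376138e-03]), 'joint_efforts': array([-4.29771117e-04, -7.04932308e+01, -2.87111360e+01, -2.27975739e-03,
       -4.66517085e-03, -5.07539824e-05]), 'eef_pos': array([ 632.02711657, -226.32486439,   44.14810691]), 'tcp_rot': array([-0.88202351,  1.56986783, -0.8828291 ]), 'contact_force': array([0.62670131, 0.896886  , 0.24080902]), 'wrist_torque': array([-0.0193143 ,  0.01138886, -0.02812096]), 'opening': 0.23498516152424373}
```

View pics/g2.png

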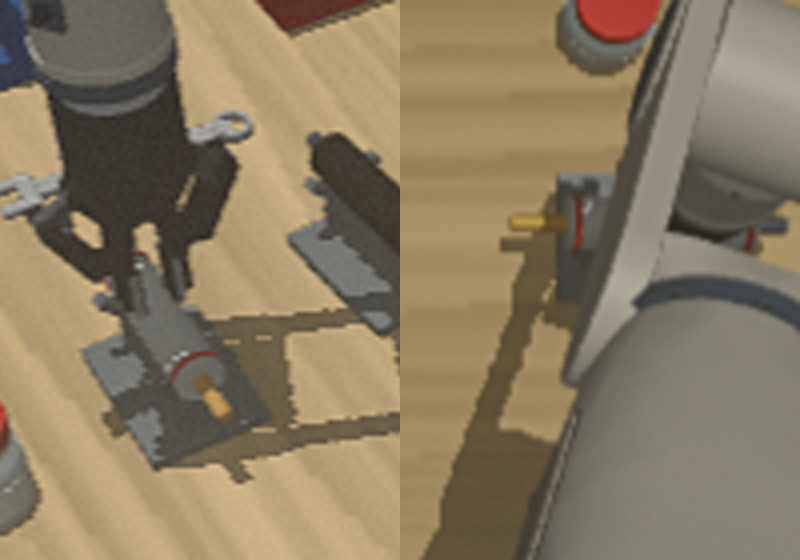

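>>> {"method": "step_arm", "body": {"rows": [[0,0,0,0,0,0,10],[0,0,0,0,0,0,5],[0,0,0,0,0,0,0],[0,0,0,0,0,0,0],[0,0,0,0,0,0,0],[0,0,0,0,0,0,0],[0,0,0,0,0,0,0],[0,0,0,0,0,0,0]], "force": 100}}

```text
clock: 4.3
eef_pos: [632.0, -226.3, 44.1]
tcp_rot: [-0.909, 1.57, -0.91]
contact_force: [0.1, -0.4, 0.3]
opening: -0.0
```

```bash
python3 - <<'E'
from h import *
b,e=grab('scene');c=cv2.resize(b[130:250,180:300],None,fx=5,fy=5,interpolation=2)
save(c,'g3.png')
P=cloud('scene',e)
X=P.reshape(-1,3)
# dark gripper points near
m=(X[:,2]>20)&(X[:,2]<200)&(abs(X[:,0]-632)<70)&(abs(X[:,1]+226)<120)
v,u=np.nonzero(m.reshape(480,640))
for uu,vv in((209,175),(212,190),(216,195),(220,190),(215,180),(225,210)): print(uu,vv,P[vv,uu].round(0),b[vv,uu])
E
```

```text
209 175 [ 672. -222.  171.] [100  92  75]
212 190 [ 641. -359.   -3.] [197 173 129]
216 195 [ 656. -265.   63.] [85 84 79]
220 190 [ 644. -261.   77.] [175 177 170]
215 180 [ 658. -234.  139.] [54 48 38]
225 210 [ 645. -251.   13.] [104 101  97]
```

View pics/g3.png

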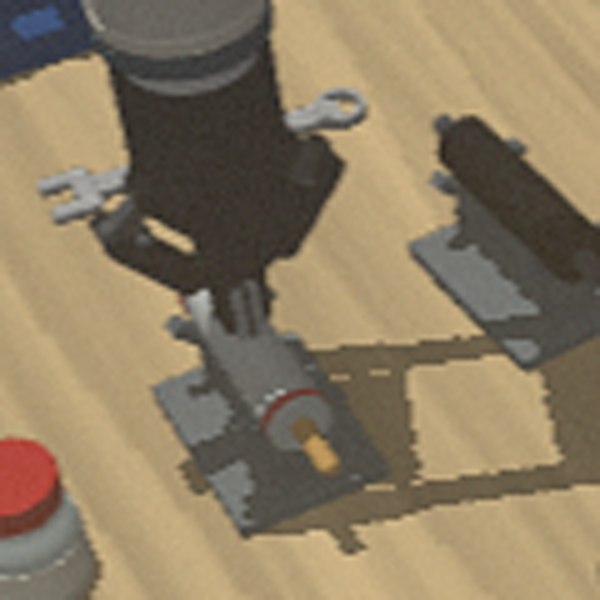

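```bash
python3 - <<'E'
from h import *
a,d,P=load('scene')
for vv in range(176,204,2):
    print(vv,[(u,*P[vv,u].round(0).astype(int),int(a[vv,u].mean())) for u in (224,227,230,233)])
E
```

```text
176 [(224, np.int64(641), np.int64(-207), np.int64(165), 53), (227, np.int64(629), np.int64(-224), np.int64(146), 54), (230, np.int64(626), np.int64(-210), np.int64(155), 56), (233, np.int64(619), np.int64(-209), np.int64(153), 52)]
178 [(224, np.int64(642), np.int64(-208), np.int64(159), 51), (227, np.int64(627), np.int64(-234), np.int64(132), 50), (230, np.int64(627), np.int64(-209), np.int64(151), 57), (233, np.int64(620), np.int64(-208), np.int64(148), 53)]
180 [(224, np.int64(642), np.int64(-210), np.int64(150), 49), (227, np.int64(630), np.int64(-228), np.int64(130), 58), (230, np.int64(626), np.int64(-215), np.int64(139), 52), (233, np.int64(619), np.int64(-214), np.int64(136), 56)]
182 [(224, np.int64(642), np.int64(-216), np.int64(138), 50), (227, np.int64(630), np.int64(-230), np.int64(122), 56), (230, np.int64(627), np.int64(-216), np.int64(132), 54), (233, np.int64(620), np.int64(-216), np.int64(129), 47)]
184 [(224, np.int64(643), np.int64(-217), np.int64(132), 53), (227, np.int64(636), np.int64(-215), np.int64(130), 53), (230, np.int64(628), np.int64(-217), np.int64(125
[... 1452 characters left out ...]
)]
198 [(224, np.int64(646), np.int64(-232), np.int64(73), 107), (227, np.int64(641), np.int64(-224), np.int64(77), 104), (230, np.int64(635), np.int64(-215), np.int64(82), 107), (233, np.int64(628), np.int64(-213), np.int64(80), 104)]
200 [(224, np.int64(647), np.int64(-232), np.int64(67), 107), (227, np.int64(643), np.int64(-221), np.int64(74), 109), (230, np.int64(638), np.int64(-211), np.int64(80), 108), (233, np.int64(631), np.int64(-207), np.int64(80), 102)]
202 [(224, np.int64(648), np.int64(-235), np.int64(58), 97), (227, np.int64(646), np.int64(-214), np.int64(74), 108), (230, np.int64(641), np.int64(-203), np.int64(81), 109), (233, np.int64(634), np.int64(-202), np.int64(79), 103)]
```

>>> {"method": "step_arm", "body": {"rows": [[0,0,0,0,0,0,85],[0,0,0,0,0,0,85],[0,0,0,0,0,0,85],[0,0,0,0,0,0,85],[0,0,0,0,0,0,85],[0,0,-8,0,0,0,85],[0,0,-16,0,0,0,85],[0,0,-22,0,0,0,85]]}}

```text
clock: 5.35
eef_pos: [631.6, -226.2, 21.1]
tcp_rot: [-2.24, 1.57, -2.241]
contact_force: [0.1, -0.4, -0.2]
opening: 0.995
```

```bash
python3 - <<'E'
from h import *
b,e=grab('scene');c=cv2.resize(b[130:250,180:300],None,fx=5,fy=5,interpolation=2)
save(c,'g4.png');s=r.sense();print(s['eef_pos'],s['contact_force'],s['opening'])
E
```

```text
[ 631.19753571 -226.04312481   20.46324342] [-0.32360937 -0.35436431 -0.67835869] 0.9954579031510689
```

View pics/g4.png

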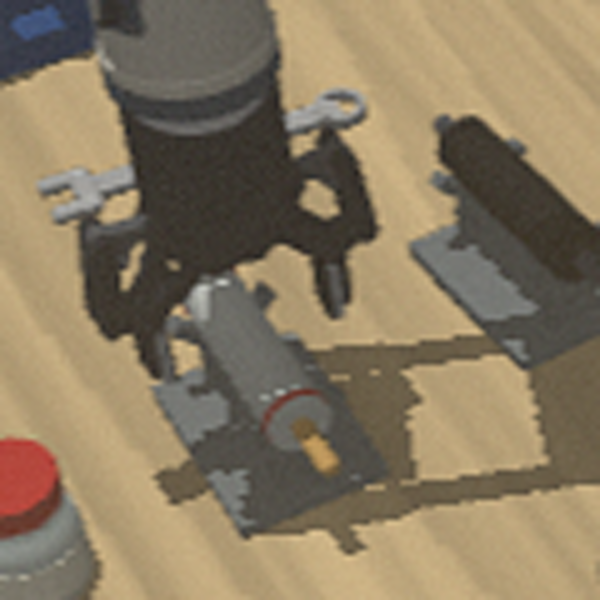

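```bash
python3 - <<'E'
from h import *
a,d,P=load('scene')
for vv in range(182,197,2):
    print(vv,[(u,*map(int,P[vv,u]),int(a[vv,u].mean())) for u in (243,245,247,249)])
for vv in range(194,210,2):
    print(vv,[(u,*map(int,P[vv,u]),int(a[vv,u].mean())) for u in (207,209,211,213)])
E
```

```text
182 [(243, 589, -230, 102, 43), (245, 588, -217, 112, 58), (247, 585, -212, 114, 49), (249, 579, -214, 109, 118)]
184 [(243, 589, -233, 93, 44), (245, 588, -219, 104, 60), (247, 585, -213, 107, 77), (249, 578, -218, 100, 75)]
186 [(243, 590, -234, 86, 52), (245, 590, -217, 99, 54), (247, 586, -213, 100, 82), (249, 579, -217, 94, 56)]
188 [(243, 564, -315, 1, 73), (245, 589, -222, 88, 47), (247, 586, -215, 92, 91), (249, 579, -220, 85, 47)]
190 [(243, 568, -306, 3, 126), (245, 591, -220, 83, 43), (247, 588, -213, 87, 77), (249, 580, -219, 79, 73)]
192 [(243, 570, -303, -1, 154), (245, 565, -299, 0, 72), (247, 588, -214, 79, 74), (249, 584, -213, 79, 144)]
194 [(243, 575, -292, 3, 147), (245, 568, -294, -2, 154), (247, 564, -289, 0, 160), (249, 561, -282, 4, 156)]
196 [(243, 578, -284, 3, 150), (245, 574, -280, 4, 150), (247, 568, -281, 0, 154), (249, 563, -277, 1, 155)]
194 [(207, 689, -217, 121, 57), (209, 685, -213, 122, 53), (211, 680, -213, 120, 53), (213, 674, -216, 114, 90)]
196 [(207, 689, -221, 111, 55), (209, 686, -213, 116, 57), (211, 681, -213, 113, 65), (213, 676, -216, 108, 89)]
198 [(207, 689, -228, 98, 77), (209, 686, -218, 104, 52), (211, 681, -217, 103, 82), (213, 677, -214, 104, 92)]
200 [(207, 668, -328, -2, 123), (209, 688, -216, 100, 53), (211, 682, -221, 93, 75), (213, 678, -216, 96, 75)]
202 [(207, 672, -316, 1, 131), (209, 687, -222, 88, 54), (211, 684, -215, 92, 61), (213, 680, -213, 92, 90)]
204 [(207, 674, -311, 0, 155), (209, 670, -307, 0, 121), (211, 684, -220, 81, 51), (213, 680, -218, 81, 90)]
206 [(207, 678, -301, 2, 150), (209, 673, -299, 1, 157), (211, 668, -297, 0, 152), (213, 681, -217, 75, 95)]
208 [(207, 681, -294, 1, 151), (209, 676, -293, 0, 156), (211, 673, -280, 9, 106), (213, 669, -277, 10, 117)]
```

The depth data puts the real fingertips about 40 mm above the reported TCP, and they shut above the barrel. Nothing was disturbed. I'll go 20 mm lower and grip again.

>>> {"method": "step_arm", "body": {"rows": [[0,0,-10,0,0,0,85],[0,0,-19,0,0,0,85],[0,0,-19,0,0,0,60],[0,0,-19,0,0,0,40],[0,0,-19,0,0,0,20],[0,0,-19,0,0,0,15],[0,0,-19,0,0,0,15],[0,0,-19,0,0,0,15]], "force": 50}}

```text
clock: 6.4
eef_pos: [631.2, -226.1, 2.0]
tcp_rot: [-2.896, 1.57, -2.896]
contact_force: [-2.5, 0.3, 5.5]
opening: 0.383
```

```bash
python3 - <<'E'
from h import *
b,e=grab('scene');c=cv2.resize(b[130:250,180:300],None,fx=5,fy=5,interpolation=2)
save(c,'g5.png');s=r.sense();print(s['eef_pos'],s['contact_force'],s['opening'])
P=cloud('scene',e)
X=P
for vv in range(186,216,2):
    print(vv,[(u,*map(int,P[vv,u]),int(b[vv,u].mean())) for u in range(214,246,4)])
E
```

```text
[ 631.20679402 -226.12953174    2.01777698] [-2.87228305  0.59298532  5.80381762] 0.38235165552016437
186 [(214, 668, -215, 139, 60), (218, 657, -219, 130, 58), (222, 651, -206, 138, 54), (226, 641, -207, 132, 48), (230, 629, -213, 121, 49), (234, 620, -209, 120, 56), (238, 610, -209, 116, 53), (242, 595, -226, 94, 47)]
188 [(214, 634, -357, 3, 169), (218, 658, -219, 124, 49), (222, 651, -209, 129, 55), (226, 640, -214, 119, 55), (230, 617, -260, 71, 74), (234, 614, -234, 90, 52), (238, 612, -208, 110, 56), (242, 598, -219, 94, 53)]
190 [(214, 636, -355, -2, 166), (218, 657, -227, 110, 51), (222, 652, -209, 122, 54), (226, 631, -250, 79, 94), (230, 622, -247, 77, 97), (234, 606, -265, 55, 75), (238, 612, -211, 101, 54), (242, 599, -220, 87, 52)]
192 [(214, 640, -345, 0, 172), (218, 657, -233, 99, 47), (222, 653, -210, 116, 53), (226, 634, -243, 79, 98), (230, 625, -240, 77, 97), (234, 592, -314, 1, 79), (238, 612, -214, 92, 55), (242, 601, -214, 87, 94)]
194 [(214, 659, -270, 63, 114), (218, 658, -233, 92, 51), (222, 655, -207, 111, 56), (226, 637, -238, 78, 100), (230, 629, -230, 80
[... 1544 characters left out ...]
, (238, 632, -174, 79, 71), (242, 622, -172, 76, 63)]
210 [(214, 670, -264, 14, 120), (218, 660, -264, 8, 117), (222, 651, -258, 9, 76), (226, 651, -219, 43, 78), (230, 648, -191, 66, 100), (234, 641, -179, 73, 94), (238, 635, -166, 81, 108), (242, 625, -166, 75, 95)]
212 [(214, 673, -260, 11, 118), (218, 664, -253, 13, 115), (222, 654, -251, 9, 120), (226, 645, -243, 12, 73), (230, 636, -239, 10, 90), (234, 645, -171, 75, 86), (238, 636, -166, 74, 101), (242, 626, -167, 68, 99)]
214 [(214, 673, -262, 2, 112), (218, 666, -248, 11, 119), (222, 658, -240, 13, 119), (226, 649, -235, 13, 77), (230, 651, -186, 57, 65), (234, 647, -167, 72, 100), (238, 637, -167, 67, 94), (242, 629, -161, 68, 85)]
```

View pics/g5.png

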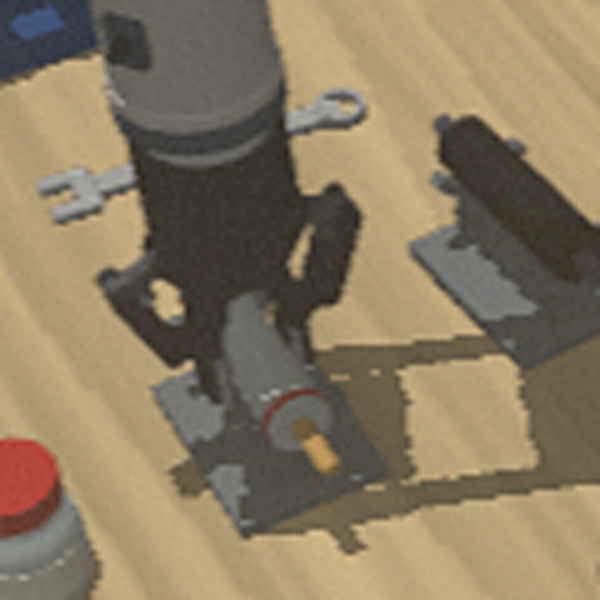

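The grip is confirmed: the opening of 0.38 is about 33 mm, and the fingers sit either side of mid-barrel at crop (210,380) and (305,350). Next I raise the grip force and lift.

>>> {"method": "step_arm", "body": {"rows": [[0,0,0,0,0,0,15],[0,0,0,0,0,0,15],[0,0,5,0,0,0,15],[0,0,20,0,0,0,15],[0,0,45,0,0,0,15],[0,0,75,0,0,0,15],[0,0,105,0,0,0,15],[0,0,123,0,0,0,15]], "force": 100}}

```text
clock: 7.45
eef_pos: [632.0, -226.4, 127.4]
tcp_rot: [-0.664, 1.569, -0.665]
contact_force: [-0.0, -0.3, -3.9]
opening: 0.373
```

>>> {"method": "step_arm", "body": {"rows": [[-8,25,0,0,0,0,15],[-20,75,0,0,0,-0.07,15],[-35,130,0,0,0,-0.14,15],[-50,185,0,0,0,-0.21,15],[-65,240,0,0,0,-0.28,15],[-80,290,0,0,0,-0.339,15],[-88,320,0,0,0,-0.339,15],[-91,333,0,0,0,-0.339,15]]}}

```text
clock: 8.45
eef_pos: [539.2, 108.6, 126.8]
tcp_rot: [-1.694, 1.569, -2.031]
contact_force: [0.2, 0.4, -3.0]
opening: 0.373
```

```bash
python3 - <<'E'
from h import *
im=np.zeros((600,800,3),np.uint8)
b,e=grab('scene');c=cv2.resize(b[160:360,260:393],None,fx=3,fy=3,interpolation=2);im[:,:399]=c
b,e=grab('top');c=cv2.resize(b[160:310,220:320],None,fx=4,fy=4,interpolation=2);im[:,400:]=c
save(im,'t1.png');s=r.sense();print(s['eef_pos'],s['contact_force'],s['wrist_torque'],s['opening'],s['tcp_rot'])
E
```

```text
[540.05298995 107.71765396 127.0048502 ] [ 0.17862413 -0.40974742 -3.71901626] [-0.01207911  0.00613462  0.00099488] 0.37220879471397245 [-1.25292714  1.5692778  -1.59075619]
```

View pics/t1.png

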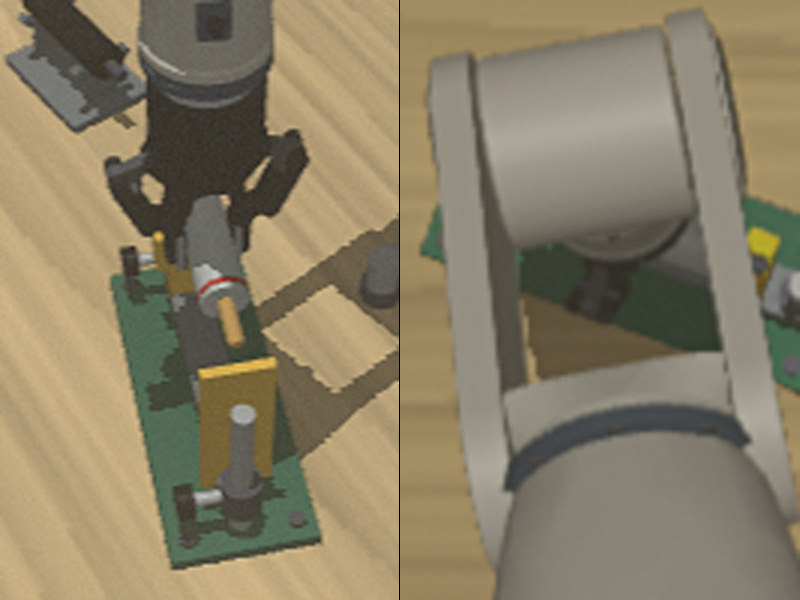

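```bash
python3 - <<'E'
from h import *
a,d,P=load('scene');hsv=cv2.cvtColor(a,cv2.COLOR_RGB2HSV).astype(int)
C=np.array([545.6,118.6]);sy=np.array([.332,.943]);sx=np.array([.943,-.332])
S=np.stack([(P[...,:2]-C)@sx,(P[...,:2]-C)@sy,P[...,2]],-1)
m=np.zeros((480,640),bool);m[250:280,325:350]=1
br=m&(hsv[...,0]>8)&(hsv[...,0]<28)&(hsv[...,1]>120)&(S[...,2]>150)
p=S[br];print('pin',len(p),p.mean(0),p.min(0),p.max(0))
# pin rows
for y in range(45,90,5):
    k=p[abs(p[:,1]-y)<2.5]
    if len(k):print(y,len(k),k[:,0].min(),k[:,0].max(),k[:,2].max())
m=np.zeros((480,640),bool);m[240:262,310:345]=1
q=m&(S[...,2]>170)&(S[...,2]<215)&(hsv[...,1]<60)&(S[...,1]>-20)&(S[...,1]<48)
p=S[q]
for y in range(-20,50,10):
    k=p[abs(p[:,1]-y)<5]
    if len(k)>4:print('barrel',y,len(k),k[:,0].min(),k[:,0].max(),np.percentile(k[:,2],95))
m[:]=0;m[270:300,320:360]=1
w=m&(hsv[...,0]>15)&(hsv[...,0]<32)&(hsv[...,1]>150)&(S[...,2]>165)&(S[...,1]>80)
p=S[w];print('wall top',len(p),p.mean(0),p.min(0),p.max(0))
red=(S[...,2]>170)&((hsv[...,0]<6)|(hsv[...,0]>172))&(hsv[...,1]>110)&(abs(S[...,1]-40)<30)&(abs(S[...,0])<40)
p=S[red];print('red',len(p),p.mean(0))
E
```

```text
pin 75 [ -0.49693021  68.84854335 191.85305194] [-21.03682471  48.50781366 173.96115567] [  3.7265954   89.11995158 196.88895726]
50 6 -3.497390021472747 2.472526342108447 193.14784127452265
55 10 -4.368405934897028 3.7265954048778247 195.13981744673447
60 9 -3.516719337284248 3.0680405239984054 193.95488353810129
65 6 -3.7313573890937826 3.468904246237925 195.04747942652364
70 13 -5.077603777606873 3.1215559158492723 196.88895725646046
75 9 -4.356477947086281 3.500960106779268 195.35498896396086
80 12 -3.138140037200957 3.524113538916592 194.62986619903484
85 9 -4.005234981704005 1.847032856758795 196.8178821571314
barrel -10 6 -28.693798922137276 27.588468404414407 191.27817736414872
barrel 0 70 -28.118515051545636 26.690006628807684 198.76422636739625
barrel 10 56 -18.9480616883189 14.599650452065232 205.66674142950828
barrel 20 60 -16.427436088376357 14.6741007534261 204.2895666009711
barrel 30 69 -17.255825080643678 15.020682548442704 206.19232782719698
barrel 40 38 -16.564083455759594 15.247861573243851 205.33008128653714
wall top 81 [  0.21148008  93.60965202 174.562738  ] [-24.52872249  88.50854673 166.23740369] [ 24.40381976  98.12941911 179.08788686]
red 21 [  1.12571883  42.40324713 201.67869017]
```

>>> {"method": "step_arm", "body": {"rows": [[0,-2,0,0,0,0,15],[0,-2,-10,0,0,0,15],[0,-2,-20,0,0,0,15],[0,-2,-30,0,0,0,15],[0,-2,-38,0,0,0,15],[0,-2,-40,0,0,0,15],[0,-2,-40,0,0,0,15],[0,-2,-40,0,0,0,15]]}}

```text
clock: 9.55
eef_pos: [540.4, 105.8, 87.3]
tcp_rot: [-0.765, 1.569, -1.102]
contact_force: [-0.5, -0.9, -3.2]
opening: 0.372
```

```bash
python3 - <<'E'
from h import *
s=r.sense();print(s['eef_pos'],s['contact_force'])
E
```

```text
[540.39976944 105.83291881  87.34891873] [-0.45610834 -0.88189304 -3.18663365]
```

>>> {"method": "step_arm", "body": {"rows": [[1,2,0,0,0,0,15],[2,5,0,0,0,0,15],[3,7,0,0,0,0,15],[4,10,0,0,0,0,15],[4.5,12,0,0,0,0,15],[5,14,0,0,0,0,15],[5,14,0,0,0,0,15],[5,14,0,0,0,0,15]]}}

```text
clock: 10.55
eef_pos: [545.0, 119.1, 87.1]
tcp_rot: [-1.336, 1.568, -1.674]
contact_force: [-1.3, -5.4, -2.8]
opening: 0.373
```

```bash
cat >> h.py <<'E'
def st():
    s=r.sense();p=s['eef_pos'];f=s['contact_force'];o=np.array([544.2,118.5])
    sy=np.array([.332,.943]);sx=np.array([.943,-.332])
    print('t%.2f'%s['clock'],'x_s %.2f c %.2f z %.2f'%((p[:2]-o)@sx,(p[:2]-o)@sy,p[2]),'F_s x %.2f y %.2f z %.2f'%(f[:2]@sx,f[:2]@sy,f[2]),'M',s['wrist_torque'].round(2),'op %.3f'%s['opening'],p.round(1))
E
python3 -c "
from h import *
st()"
```

```text
t10.55 x_s 0.55 c 0.84 z 87.12 F_s x 0.57 y -5.48 z -2.78 M [-0.97  0.14 -0.14] op 0.373 [545.  119.1  87.1]
```

>>> {"method": "step_arm", "body": {"rows": [[0.7,2,0,0,0,0,15],[1.4,4,0,0,0,0,15],[2.1,6,0,0,0,0,15],[2.8,8,0,0,0,0,15],[3.5,10,0,0,0,0,15],[4.2,12,0,0,0,0,15],[4.2,12,0,0,0,0,15],[4.2,12,0,0,0,0,15]]}}

```text
clock: 11.55
eef_pos: [548.2, 129.4, 86.8]
tcp_rot: [-1.654, 1.565, -1.991]
contact_force: [-1.2, -11.8, -1.6]
opening: 0.37
```

```bash
python3 -c "
from h import *
st()
a,d=grab('scene');save(cv2.resize(a[200:340,270:390],None,fx=4,fy=4,interpolation=2),'t2.png')
st()"
```

```text
t11.55 x_s 0.17 c 11.62 z 86.76 F_s x 2.77 y -11.52 z -1.63 M [-1.59  0.3  -0.17] op 0.370 [548.2 129.4  86.8]
t11.60 x_s 0.21 c 11.62 z 86.77 F_s x 1.49 y -11.78 z -1.31 M [-1.63  0.28 -0.13] op 0.372 [548.3 129.4  86.8]
```

View pics/t2.png

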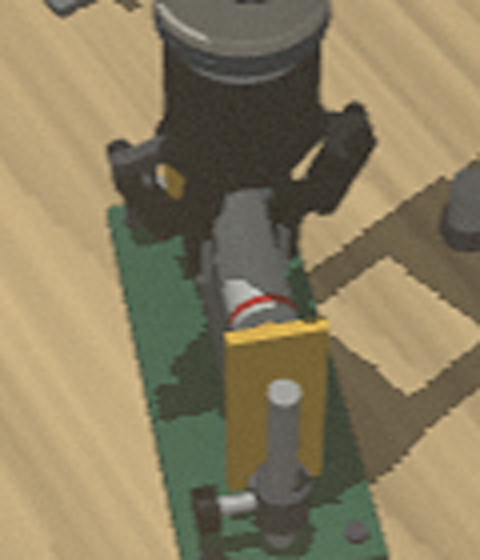

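>>> {"method": "step_arm", "body": {"rows": [[1,1.5,0,0,0,0,15],[1,1.5,-4,0,0,0,15],[1,1.5,-8,0,0,0,15],[1,1.5,-12,0,0,0,15],[1,1.5,-16,0,0,0,15],[1,1.5,-20,0,0,0,15],[1,1.5,-23,0,0,0,15],[1,1.5,-23,0,0,0,15]]}}

```text
clock: 12.6
eef_pos: [547.6, 129.2, 63.0]
tcp_rot: [-1.862, 1.561, -2.199]
contact_force: [-4.0, -11.1, -1.0]
opening: 0.372
```

```bash
python3 -c "
from h import *
st()
a,d=grab('scene');save(cv2.resize(a[200:340,270:390],None,fx=4,fy=4,interpolation=2),'t3.png')
st()"
```

```text
t12.60 x_s -0.35 c 11.23 z 63.01 F_s x -0.09 y -11.81 z -1.05 M [-1.54  0.53  0.01] op 0.372 [547.6 129.2  63. ]
t12.65 x_s -0.40 c 11.23 z 63.07 F_s x 0.35 y -12.01 z -2.40 M [-1.54  0.47 -0.04] op 0.374 [547.6 129.2  63.1]
```

View pics/t3.png

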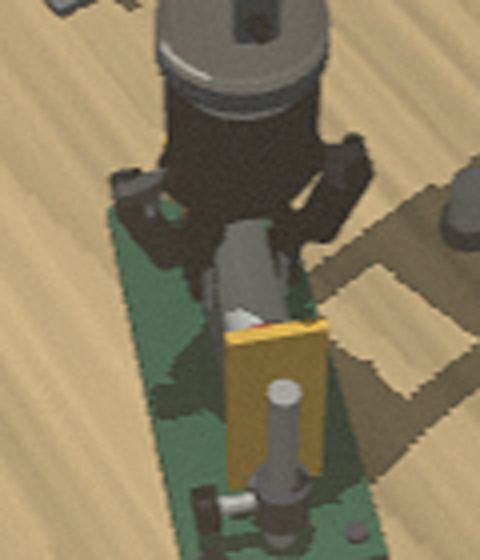

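```bash
cat >> h.py <<'E'
def tl():
    R=Ro.from_euler('xyz',r.sense()['tcp_rot']).as_matrix();sy=np.array([.332,.943,0]);sx=np.array([.943,-.332,0])
    x=R[:,0];z=R[:,2]
    # required rotvec to make x=-Z and z along +-sx
    t=sx if z@sx>0 else -sx
    T=np.stack([[0,0,-1],np.cross(t,[0,0,-1]),t],1)
    print('tilt x.sx %.4f x.sy %.4f'%(x@sx,x@sy),'fix rotvec',Ro.from_matrix(T@R.T).as_rotvec().round(4))
E
python3 -c "
from h import *
tl()"
```

```text
tilt x.sx -0.0028 x.sy -0.0094 fix rotvec [ 0.0079 -0.0058 -0.0015]
```

>>> {"method": "step_arm", "body": {"rows": [[1.5,2,-1,0.008,-0.005,-0.001,15],[1.5,2,-3,0.008,-0.005,-0.001,15],[1.5,2,-5,0.008,-0.005,-0.001,15],[1.5,2,-7,0.008,-0.005,-0.001,15],[1.5,2,-9,0.008,-0.005,-0.001,15],[1.5,2,-11,0.008,-0.005,-0.001,15],[1.5,2,-13,0.008,-0.005,-0.001,15],[1.5,2,-13,0.008,-0.005,-0.001,15]]}}

```text
clock: 13.65
eef_pos: [547.5, 129.6, 49.4]
tcp_rot: [-2.281, 1.566, -2.618]
contact_force: [-3.2, -10.6, -1.7]
opening: 0.373
```

```bash
python3 -c "
from h import *
st();tl()"
```

```text
t13.65 x_s -0.61 c 11.57 z 49.43 F_s x 0.52 y -11.05 z -1.71 M [-1.52  0.52  0.  ] op 0.373 [547.5 129.6  49.4]
tilt x.sx -0.0031 x.sy -0.0036 fix rotvec [ 0.0024 -0.0041 -0.0009]
```

>>> {"method": "step_arm", "body": {"rows": [[1,3,0,0.002,-0.004,0,15],[1,3,-1,0.002,-0.004,0,15],[1,3,-2,0.002,-0.004,0,15],[1,3,-3,0.002,-0.004,0,15],[1,3,-4,0.002,-0.004,0,15],[1,3,-5,0.002,-0.004,0,15],[1,3,-5,0.002,-0.004,0,15],[1,3,-5,0.002,-0.004,0,15]]}}

```text
clock: 14.65
eef_pos: [546.9, 131.0, 43.9]
tcp_rot: [-2.087, 1.566, -2.424]
contact_force: [-4.8, -11.0, -1.0]
opening: 0.37
```

```bash
python3 -c "
from h import *
st();tl()"
```

```text
t14.65 x_s -1.64 c 12.66 z 43.93 F_s x -0.90 y -11.98 z -1.02 M [-1.52  0.54  0.04] op 0.370 [546.9 131.   43.9]
tilt x.sx -0.0021 x.sy -0.0038 fix rotvec [ 0.0029 -0.0033 -0.0012]
```

>>> {"method": "step_arm", "body": {"rows": [[2.5,1.5,0,0.003,-0.003,0,15],[2.5,1.5,-0.5,0.003,-0.003,0,15],[2.5,1.5,-1,0.003,-0.003,0,15],[2.5,1.5,-1.5,0.003,-0.003,0,15],[2.5,1.5,-2,0.003,-0.003,0,15],[2.5,1.5,-2.5,0.003,-0.003,0,15],[2.5,1.5,-2.5,0.003,-0.003,0,15],[2.5,1.5,-2.5,0.003,-0.003,0,15]]}}

```text
clock: 15.65
eef_pos: [547.7, 130.9, 41.0]
tcp_rot: [-2.243, 1.566, -2.58]
contact_force: [-4.3, -10.8, -0.5]
opening: 0.373
```

```bash
python3 -c "
from h import *
st();tl()
a,d=grab('scene');b,e=grab('top')
im=np.zeros((560,800,3),np.uint8)
im[:,:400]=cv2.resize(a[205:345,280:380],None,fx=4,fy=4,interpolation=2)
im[:,400:]=cv2.resize(b[160:300,220:320],None,fx=4,fy=4,interpolation=2)
save(im,'t4.png')
st()"
```

```text
t15.65 x_s -0.82 c 12.81 z 40.96 F_s x -0.43 y -11.64 z -0.46 M [-1.46  0.53  0.06] op 0.373 [547.7 130.9  41. ]
tilt x.sx -0.0027 x.sy -0.0034 fix rotvec [ 0.0023 -0.0037 -0.0017]
t15.75 x_s -0.83 c 12.82 z 40.96 F_s x 0.44 y -11.33 z -1.47 M [-1.47  0.57  0.07] op 0.374 [547.7 130.9  41. ]
```

View pics/t4.png

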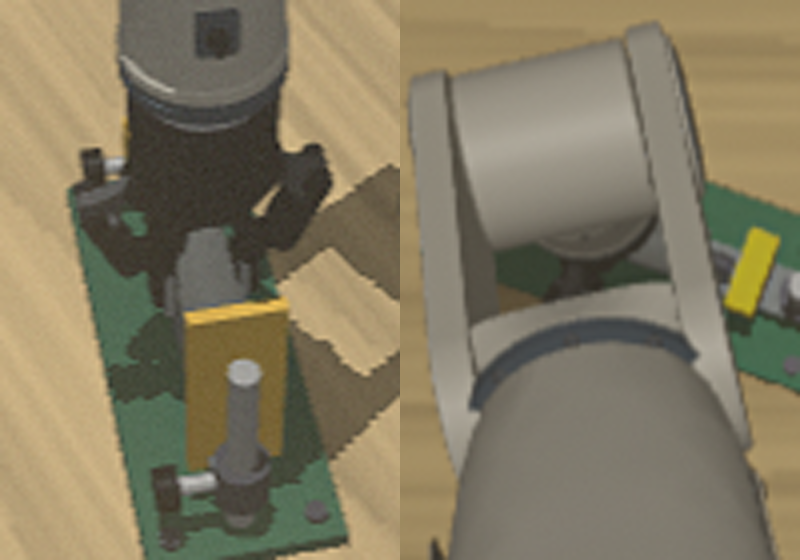

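```bash
python3 -c "
from h import *
a,d,P=load('top')
save(cv2.resize(a[205:245,285:335],None,fx=12,fy=12,interpolation=2),'t5.png')
C=np.array([541.8,118.8]);sy=np.array([.332,.943]);sx=np.array([.943,-.332])
for v in range(212,236,2):
  print(v,[(u,int((P[v,u,:2]-C)@sx),int((P[v,u,:2]-C)@sy),int(P[v,u,2])) for u in range(294,312,2)])
a,d,P=load('scene');C=np.array([545.6,118.6])
S=np.stack([(P[...,:2]-C)@sx,(P[...,:2]-C)@sy,P[...,2]],-1)
m=(S[...,1]>15)&(S[...,1]<75)&(abs(S[...,0])<25)&(S[...,2]>95)&(S[...,2]<140)
p=S[m]
for y in range(20,75,5):
    k=p[abs(p[:,1]-y)<2.5]
    if len(k)>4:print('barrel',y,len(k),k[:,0].min(),k[:,0].max(),np.percentile(k[:,2],[90,98]), k[k[:,2]>np.percentile(k[:,2],80)][:,0].mean())
"
```

```text
212 [(294, -17, -69, 539), (296, 36, -32, 11), (298, 39, -36, 7), (300, 40, -42, 12), (302, 42, -46, 8), (304, 44, -51, 11), (306, 45, -56, 12), (308, 47, -61, 12), (310, 49, -66, 11)]
214 [(294, -21, -71, 545), (296, -6, -63, 407), (298, 33, -38, 9), (300, 35, -44, 15), (302, 38, -48, 1), (304, 38, -53, 16), (306, 40, -58, 11), (308, 43, -63, 4), (310, 44, -68, 9)]
216 [(294, -24, -72, 546), (296, -16, -70, 476), (298, 28, -40, 11), (300, 30, -45, 14), (302, 32, -50, 13), (304, 34, -55, 9), (306, 35, -60, 16), (308, 37, -65, 15), (310, 39, -70, 13)]
218 [(294, -27, -73, 550), (296, -25, -75, 532), (298, 23, -42, 13), (300, 25, -47, 11), (302, 26, -52, 18), (304, 28, -57, 15), (306, 30, -62, 15), (308, 22, -72, 113), (310, 23, -77, 123)]
220 [(294, -31, -75, 554), (296, -30, -78, 556), (298, 14, -47, 56), (300, 20, -49, 12), (302, 22, -53, 8), (304, 24, -58, 9), (306, 26, -63, 11), (308, 17, -74, 119), (310, 18, -79, 123)]
222 [(294, -35, -76, 559), (296, -33, -79, 558), (298, 6, -52, 104), (300, 12, -53, 49), (302, 13, -58, 54), (304, 15, -63, 49), (306, 11, -71, 116), (308, 12, -76
[... 1091 characters left out ...]
 (302, -19, -72, 124), (304, -17, -77, 118), (306, -16, -81, 118), (308, -14, -86, 118), (310, -8, -88, 58)]
barrel 20 44 -19.49518017319334 24.282835571510944 [119.91867288 120.55157669] -1.2900414519801506
barrel 25 104 -24.961083469215577 24.90211046251299 [132.55873702 135.89824024] 0.23146609184707873
barrel 30 34 -23.809974185672946 23.05061651882154 [121.55868161 131.79408178] -2.4191838378626
barrel 35 31 -16.625120390871384 13.73358791485017 [119.31337633 120.01017122] -0.3557076840641605
barrel 40 29 -17.536570841053756 15.461879282325874 [119.36929561 120.2283356 ] -0.8369136616117753
barrel 45 28 -14.27071888658286 11.417138299401216 [119.60877419 120.19773718] 1.4565154154910667
```

View pics/t5.png

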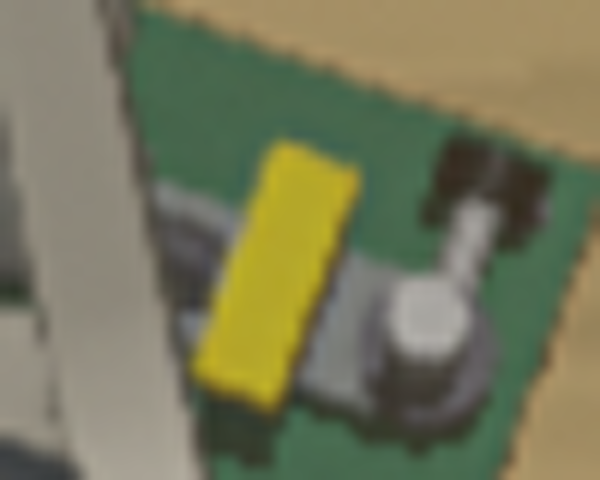

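>>> {"method": "step_arm", "body": {"rows": [[1.5,1.5,-0.5,0.003,-0.003,0,15],[1.5,1.5,-1,0.003,-0.003,0,15],[1.5,1.5,-1.5,0.003,-0.003,0,15],[1.5,1.5,-2,0.003,-0.003,0,15],[1.5,1.5,-2.5,0.003,-0.003,0,15],[1.5,1.5,-2.5,0.003,-0.003,0,15],[1.5,1.5,-2.5,0.003,-0.003,0,15],[1.5,1.5,-2.5,0.003,-0.003,0,15]]}}

```text
clock: 16.75
eef_pos: [547.9, 131.0, 38.7]
tcp_rot: [-2.415, 1.567, -2.751]
contact_force: [-6.3, -11.2, 6.5]
opening: 0.374
```

```bash
python3 -c "
from h import *
st();tl()"
```

```text
t16.75 x_s -0.65 c 13.06 z 38.68 F_s x -2.23 y -12.66 z 6.52 M [-1.09  0.65  0.13] op 0.374 [547.9 131.   38.7]
tilt x.sx -0.0025 x.sy -0.0022 fix rotvec [ 0.0013 -0.0031 -0.0023]
```

>>> {"method": "step_arm", "body": {"rows": [[0,1,0.3,0,0,0,15],[0,1,0.6,0,0,0,15],[0,1,0.6,0,0,0,15],[0,1,0.6,0,0,0,15],[0,1,0.6,0,0,0,15],[0,1,0.6,0,0,0,15],[0,1,0.6,0,0,0,15],[0,1,0.6,0,0,0,15]]}}

```text
clock: 17.75
eef_pos: [547.6, 130.7, 39.6]
tcp_rot: [-2.141, 1.566, -2.478]
contact_force: [-3.5, -11.6, 2.2]
opening: 0.372
```

```bash
python3 -c "
from h import *
st();tl()"
```

```text
t17.75 x_s -0.87 c 12.58 z 39.58 F_s x 0.57 y -12.13 z 2.19 M [-1.29  0.28 -0.1 ] op 0.372 [547.6 130.7  39.6]
tilt x.sx -0.0027 x.sy -0.0042 fix rotvec [ 0.0031 -0.004  -0.0024]
```

>>> {"method": "step_arm", "body": {"rows": [[0,0,0.4,0.004,-0.001,0,15],[0,0,0.4,0.004,-0.001,0,15],[-0.4,-1,0.4,0.004,-0.001,0,15],[-0.8,-2,0.4,0.004,-0.001,0,15],[-1.1,-3,0.4,0.004,-0.001,0,15],[-1.5,-4,0.4,0.004,-0.001,0,15],[-1.8,-5,0.4,0.004,-0.001,0,15],[-1.8,-5,0.4,0.004,-0.001,0,15]]}}

```text
clock: 18.75
eef_pos: [546.4, 127.2, 40.2]
tcp_rot: [2.39, 1.567, 2.053]
contact_force: [0.1, 6.5, -3.1]
opening: 0.373
```

```bash
python3 -c "
from h import *
st();tl()
b,e=grab('top')
save(cv2.resize(b[205:245,285:335],None,fx=12,fy=12,interpolation=2),'t6.png')
st()
"
```

```text
t18.75 x_s -0.77 c 8.92 z 40.16 F_s x -2.06 y 6.20 z -3.07 M [ 1.26 -0.11 -0.01] op 0.373 [546.4 127.2  40.2]
tilt x.sx -0.0025 x.sy 0.0023 fix rotvec [-0.003  -0.0016 -0.0019]
t18.80 x_s -0.77 c 8.88 z 40.17 F_s x -3.16 y 7.35 z -3.09 M [ 1.24 -0.06 -0.07] op 0.374 [546.4 127.1  40.2]
```

View pics/t6.png

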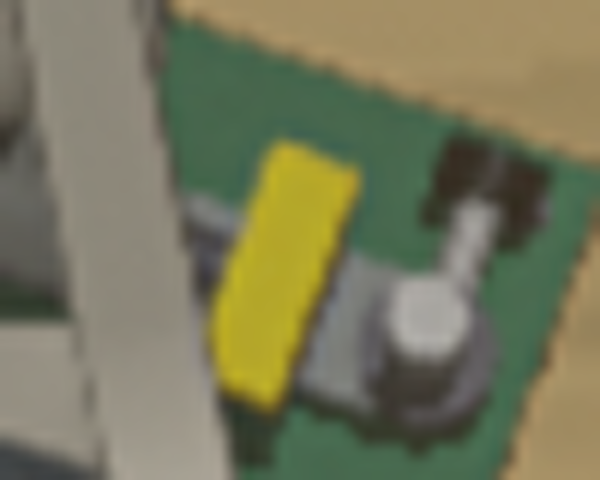

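>>> {"method": "step_arm", "body": {"rows": [[0.3,1,0,0,0,0,15],[0.7,2,0,0,0,0,15],[1,3,0,0,0,0,15],[1.3,4,0,0,0,0,15],[1.3,4,0,0,0,0,15],[1.3,4,0,0,0,0,15],[1.3,4,0,0,0,0,15],[1.3,4,0,0,0,0,15]]}}

```text
clock: 19.8
eef_pos: [547.0, 129.4, 40.1]
tcp_rot: [-2.935, 1.568, 3.012]
contact_force: [-2.2, -12.3, 2.0]
opening: 0.374
```

```bash
python3 -c "
from h import *
st();tl()
a,d=grab('top')
c=vision.camera_info('top');K=c['K'];R=Ro.from_euler('xyz',c['attitude']).as_matrix();o=c['origin']
C=np.array([541.8,118.8]);sy=np.array([.332,.943]);sx=np.array([.943,-.332])
def px(x,y,z):
    w=np.array([*(C+x*sx+y*sy),z]);q=R.T@(w-o);return K[0,0]*q[0]/q[2]+K[0,2],K[1,1]*q[1]/q[2]+K[1,2]
hsv=cv2.cvtColor(a,cv2.COLOR_RGB2HSV)
for y,z in((-60,102),(-63,102),(-66,102),(-75,120),(-79,120),(-84,120)):
    xs=np.arange(-32,32.1,2);uv=np.array([px(x,y,z) for x in xs],np.float32)
    g=cv2.remap(a,uv[None,:,0],uv[None,:,1],cv2.INTER_LINEAR)[0]
    print(y,z);print(' '.join('%d:%d/%d/%d'%(x,*k) for x,k in zip(xs,g)))
"
```

```text
t19.80 x_s -0.93 c 11.18 z 40.08 F_s x 2.05 y -12.35 z 2.00 M [-1.34  0.15 -0.13] op 0.374 [547.  129.4  40.1]
tilt x.sx -0.0031 x.sy -0.0006 fix rotvec [-0.0004 -0.0031 -0.0023]
-60 102
-32:154/148/135 -30:154/148/135 -28:153/146/134 -26:152/146/132 -24:151/145/131 -22:150/144/131 -20:149/143/130 -18:148/143/129 -16:146/141/128 -14:144/139/126 -12:140/134/121 -10:133/128/115 -8:119/113/102 -6:95/90/80 -4:81/76/70 -2:80/77/75 0:85/82/83 2:83/80/81 4:76/73/72 6:94/93/90 8:113/114/110 10:116/120/114 12:98/113/99 14:73/103/79 16:69/101/76 18:70/102/76 20:70/102/75 22:71/103/77 24:72/103/78 26:72/103/77 28:73/102/77 30:71/102/76 32:71/102/75
-63 102
-32:155/150/137 -30:154/149/136 -28:154/148/135 -26:153/148/134 -24:153/148/134 -22:151/146/133 -20:149/144/131 -18:146/140/128 -16:143/137/125 -14:126/121/110 -12:105/101/92 -10:84/80/72 -8:73/70/63 -6:66/63/58 -4:69/66/64 -2:78/75/76 0:84/82/85 2:82/79/80 4:81/79/78 6:96/96/93 8:115/117/115 10:115/120/115 12:91/111/95 14:72/103/79 16:67/101/75 18:69/101/77 20:70/103/77 22:70/102/78 24:69/102/77 26:70/102/77 28:71/103/77 30:72/102/77 32:72/1
[... 1170 characters left out ...]
/41 0:180/167/42 2:180/167/43 4:180/167/42 6:180/166/42 8:180/166/41 10:180/166/40 12:180/167/40 14:180/167/41 16:180/167/41 18:180/167/42 20:181/168/42 22:182/167/40 24:173/161/48 26:129/134/63 28:84/108/74 30:67/100/77 32:70/103/77
-84 120
-32:52/60/46 -30:52/60/46 -28:62/65/44 -26:102/92/39 -24:151/138/39 -22:179/165/41 -20:184/171/42 -18:183/169/42 -16:182/168/41 -14:181/168/40 -12:181/168/41 -10:182/170/41 -8:182/169/41 -6:181/167/41 -4:181/167/41 -2:182/168/41 0:182/169/42 2:182/169/41 4:182/169/40 6:182/169/40 8:181/168/40 10:182/170/42 12:182/170/41 14:181/169/40 16:181/168/41 18:182/168/40 20:184/168/40 22:181/165/42 24:166/155/50 26:116/126/69 28:78/106/76 30:69/101/78 32:71/103/77
```

```bash
python3 -c "
from h import *
a,d,P=load('top')
ds=[d]+[grab('top')[1] for _ in range(2)]
es=[grab('scene')[1] for _ in range(2)]
d=np.mean(ds,0);P=cloud('top',d)
C=np.array([541.8,118.8]);sy=np.array([.332,.943]);sx=np.array([.943,-.332])
def S_(P,C): return np.stack([(P[...,:2]-C)@sx,(P[...,:2]-C)@sy,P[...,2]],-1)
S=S_(P,C)
m=(S[...,1]>-69)&(S[...,1]<-50)&(abs(S[...,0])<9)&(S[...,2]>85)&(S[...,2]<130)
v,u=np.nonzero(m)
for i in range(len(v)): print(u[i],v[i],S[v[i],u[i]].round(1))
m=(S[...,1]>-86)&(S[...,1]<-72)&(abs(S[...,0])<22)&(S[...,2]>100);print('cup top',np.median(S[m][:,2]),m.sum())
e=np.mean(es,0);S=S_(cloud('scene',e),np.array([545.6,118.6]))
m=(S[...,1]>18)&(S[...,1]<74)&(abs(S[...,0])<17)&(S[...,2]>105)&(S[...,2]<128)
p=S[m]
for y in range(16,76,4):
    k=p[abs(p[:,1]-y)<2]
    if len(k)>3: print('barrel',y,len(k),np.sort(k[:,2])[-6:].round(1))
np.savez('s.npz',e=e)
a=np.load('last_scene.npz')['a'];save(cv2.resize(a[250:300,300:360],None,fx=10,fy=10,interpolation=2),'t7.png')
"
```

```text
299 223 [  4.7 -55.5 102.9]
300 223 [  5.6 -57.7 101.7]
301 223 [  6.4 -60.1 102.5]
300 224 [  2.9 -58.8 106.2]
301 224 [  3.9 -61.1 105.2]
302 224 [  5.  -63.2 101.8]
303 224 [  6.1 -65.3  98.8]
300 225 [  0.7 -59.6 105.8]
301 225 [  1.7 -61.8 103.9]
302 225 [  2.4 -64.2 105. ]
303 225 [  3.5 -66.4 102.5]
304 225 [  4.2 -68.7 103.7]
300 226 [ -1.4 -60.3 102.3]
301 226 [ -0.7 -62.7 104.2]
302 226 [  0.3 -64.9 102.9]
303 226 [  0.7 -67.5 107.5]
300 227 [ -3.6 -61.1 101.5]
301 227 [ -3.  -63.5 104.2]
302 227 [ -2.1 -65.8 103.5]
303 227 [ -1.1 -68.  100.9]
302 228 [ -4.1 -66.4  98.9]
303 228 [ -3.4 -68.9 101.6]
cup top 120.18157963553585 111
barrel 20 24 [117.5 117.5 117.7 117.7 118.  118.1]
barrel 24 23 [117.5 117.6 118.2 118.5 119.1 119.7]
barrel 28 23 [118.4 118.4 118.8 118.9 119.3 119.6]
barrel 32 21 [117.6 117.7 117.7 117.7 118.5 118.9]
barrel 36 22 [118.1 118.2 118.2 118.8 118.9 119.6]
barrel 40 25 [118.1 118.1 118.5 119.2 119.7 119.7]
barrel 44 18 [117.9 118.3 118.6 119.  119.4 119.9]
barrel 48 8 [118.  118.2 118.3 118.8 119.4 119.5]
```

View pics/t7.png

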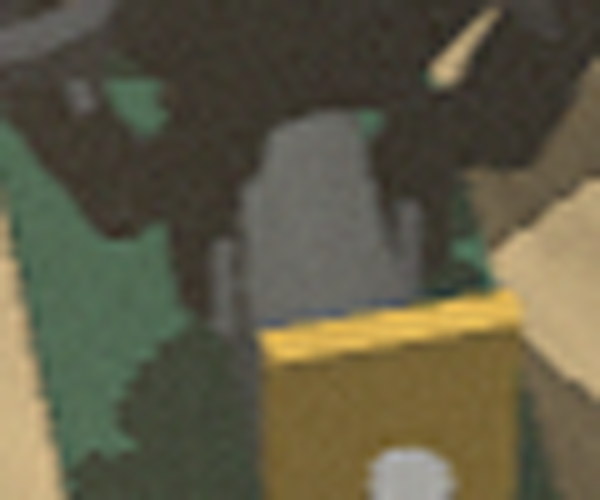

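>>> {"method": "step_arm", "body": {"rows": [[0.3,0.5,0.6,-0.004,0.001,0,15],[0.3,0.8,1.2,-0.009,0.003,0,15],[0.3,0.8,1.7,-0.013,0.005,0,15],[0.3,0.8,1.7,-0.018,0.006,0,15],[0.3,0.8,1.7,-0.018,0.006,0,15],[0.3,0.8,1.7,-0.018,0.006,0,15],[0.3,0.8,1.7,-0.018,0.006,0,15],[0.3,0.8,1.7,-0.018,0.006,0,15]]}}

```text
clock: 21.05
eef_pos: [546.5, 128.3, 41.7]
tcp_rot: [-1.727, 1.548, -2.063]
contact_force: [-2.8, -10.9, 1.4]
opening: 0.375
```

```bash
cat >> h.py <<'E'
def stub(n=3):
    d=np.mean([grab('top')[1] for _ in range(n)],0);P=cloud('top',d)
    C=np.array([541.8,118.8]);sy=np.array([.332,.943]);sx=np.array([.943,-.332])
    S=np.stack([(P[...,:2]-C)@sx,(P[...,:2]-C)@sy,P[...,2]],-1)
    m=(S[...,1]>-69)&(S[...,1]<-50)&(abs(S[...,0])<9)&(S[...,2]>92)&(S[...,2]<112)
    p=S[m]
    from scipy.optimize import least_squares
    f=least_squares(lambda q:p[:,2]-(q[1]+np.sqrt(np.maximum(36-(p[:,0]-q[0])**2,.5))),[0,100],loss='soft_l1')
    q=(S[...,1]>-86)&(S[...,1]<-72)&(abs(S[...,0])<22)&(S[...,2]>100)
    print('stub x,z',f.x.round(2),len(p),'hole z',np.median(S[q][:,2])-18)
E
python3 -c "
from h import *
st();tl();stub()"
```

```text
t21.05 x_s -1.08 c 10.02 z 41.65 F_s x 0.93 y -11.18 z 1.42 M [-1.36  0.19 -0.14] op 0.375 [546.5 128.3  41.7]
tilt x.sx -0.0035 x.sy -0.0227 fix rotvec [ 0.0202 -0.0109 -0.0028]
stub x,z [  0.82 101.09] 32 hole z 102.00059729485406
```

>>> {"method": "step_arm", "body": {"rows": [[0.6,2,0.5,-0.005,0.002,0,15],[0.6,2,0.6,-0.005,0.002,0,15],[0.3,1,0.6,-0.005,0.002,0,15],[0,0,0.6,-0.005,0.002,0,15],[-0.3,-1,0.6,-0.005,0.002,0,15],[-0.7,-2,0.6,-0.005,0.002,0,15],[-1,-3,0.6,-0.005,0.002,0,15],[-1,-3,0.6,-0.005,0.002,0,15]]}}

```text
clock: 22.2
eef_pos: [544.9, 123.8, 42.2]
tcp_rot: [-1.715, 1.54, -2.05]
contact_force: [-2.2, -9.9, 0.2]
opening: 0.371
```

```bash
python3 -c "
from h import *
st();tl()"
```

```text
t22.20 x_s -1.14 c 5.20 z 42.21 F_s x 1.19 y -10.08 z 0.18 M [-1.08  0.22 -0.06] op 0.371 [544.9 123.8  42.2]
tilt x.sx -0.0043 x.sy -0.0306 fix rotvec [ 0.0274 -0.0143 -0.0031]
```

>>> {"method": "step_arm", "body": {"rows": [[-0.3,-1,0.2,0,0,0,15],[-0.7,-2,0.2,0,0,0,15],[-1,-3,0.2,0,0,0,15],[-1.3,-4,0.2,0,0,0,15],[-1.7,-5,0.2,0,0,0,15],[-1.9,-5.5,0.2,0,0,0,15],[-1.9,-5.5,0.2,0,0,0,15],[-1.9,-5.5,0.2,0,0,0,15]]}}

```text
clock: 23.2
eef_pos: [542.7, 117.4, 42.5]
tcp_rot: [-1.713, 1.538, -2.048]
contact_force: [-1.3, -5.7, 0.5]
opening: 0.372
```

```bash
python3 -c "
from h import *
st();tl()"
```

```text
t23.20 x_s -1.06 c -1.54 z 42.48 F_s x 0.67 y -5.83 z 0.49 M [-0.55  0.17 -0.08] op 0.372 [542.7 117.4  42.5]
tilt x.sx -0.0045 x.sy -0.0320 fix rotvec [ 0.0287 -0.0149 -0.0034]
```

>>> {"method": "step_arm", "body": {"rows": [[-0.2,-0.5,0,0,0,0,15],[-0.3,-1,0,0,0,0,15],[-0.5,-1.5,0,0,0,0,15],[-0.5,-1.5,0,0,0,0,15],[-0.5,-1.5,0,0,0,0,15],[-0.5,-1.5,0,0,0,0,15],[-0.5,-1.5,0,0,0,0,15],[-0.5,-1.5,0,0,0,0,15]]}}

```text
clock: 24.2
eef_pos: [542.6, 116.8, 42.6]
tcp_rot: [-1.707, 1.54, -2.042]
contact_force: [-0.3, 5.8, -2.5]
opening: 0.368
```

```bash
python3 -c "
from h import *
st();tl()
a,d=grab('scene');b,e=grab('top')
im=np.zeros((560,800,3),np.uint8)
im[:,:400]=cv2.resize(a[205:345,280:380],None,fx=4,fy=4,interpolation=2)
im[:,400:]=cv2.resize(b[195:265,285:335],None,fx=8,fy=8,interpolation=2)
save(im,'t8.png')
st()"
```

```text
t24.20 x_s -0.97 c -2.17 z 42.58 F_s x -2.20 y 5.35 z -2.46 M [ 1.12 -0.02 -0.05] op 0.368 [542.6 116.8  42.6]
tilt x.sx -0.0041 x.sy -0.0306 fix rotvec [ 0.0275 -0.0141 -0.0032]
t24.30 x_s -0.98 c -2.19 z 42.54 F_s x -2.07 y 5.05 z -3.03 M [ 1.17 -0.04 -0.08] op 0.371 [542.6 116.8  42.5]
```

View pics/t8.png

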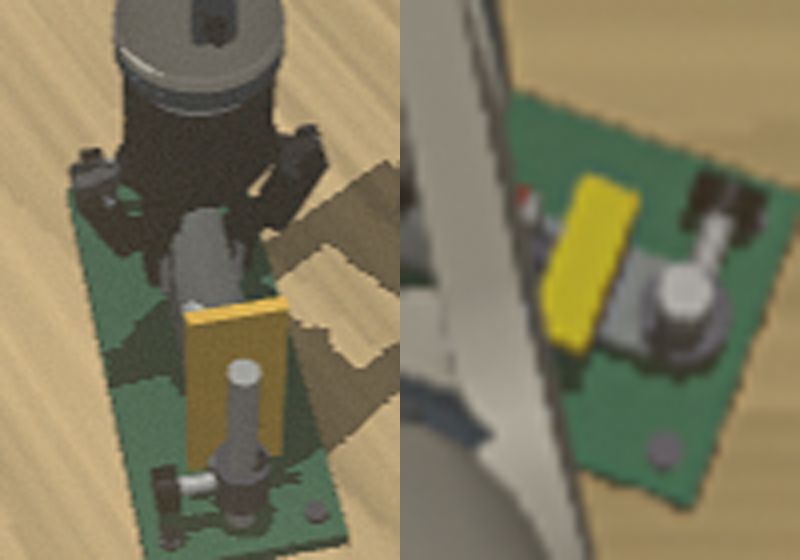

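The stub has bottomed: the net axial force went from −6 to +5 N, with the middle at c≈0. The picture shows the red stub-end band at (525,195) right beside the round cup. I'll ease off slightly, then open.

>>> {"method": "step_arm", "body": {"rows": [[0.2,0.6,0,0,0,0,15],[0.2,0.6,0,0,0,0,15],[0.2,0.6,0,0,0,0,38],[0.2,0.6,0,0,0,0,50],[0.2,0.6,0,0,0,0,65],[0.2,0.6,0,0,0,0,85],[0.2,0.6,0,0,0,0,85],[0.2,0.6,0,0,0,0,85]], "force": 20}}

```text
clock: 25.3
eef_pos: [542.8, 117.4, 42.6]
tcp_rot: [-1.706, 1.54, -2.041]
contact_force: [-0.5, -0.2, 0.1]
opening: 0.995
```

```bash
python3 -c "
from h import *
st();tl()
a,d=grab('scene');b,e=grab('top')
im=np.zeros((560,800,3),np.uint8)
im[:,:400]=cv2.resize(a[205:345,280:380],None,fx=4,fy=4,interpolation=2)
im[:,400:]=cv2.resize(b[195:265,285:335],None,fx=8,fy=8,interpolation=2)
save(im,'t9.png')
st()"
```

```text
t25.30 x_s -0.94 c -1.53 z 42.58 F_s x -0.42 y -0.34 z 0.09 M [-0.01 -0.05  0.03] op 0.995 [542.8 117.4  42.6]
tilt x.sx -0.0041 x.sy -0.0306 fix rotvec [ 0.0275 -0.014  -0.0032]
t25.40 x_s -0.96 c -1.53 z 42.56 F_s x -0.40 y 0.56 z -0.30 M [ 0.05 -0.06 -0.01] op 0.997 [542.8 117.4  42.6]
```

View pics/t9.png

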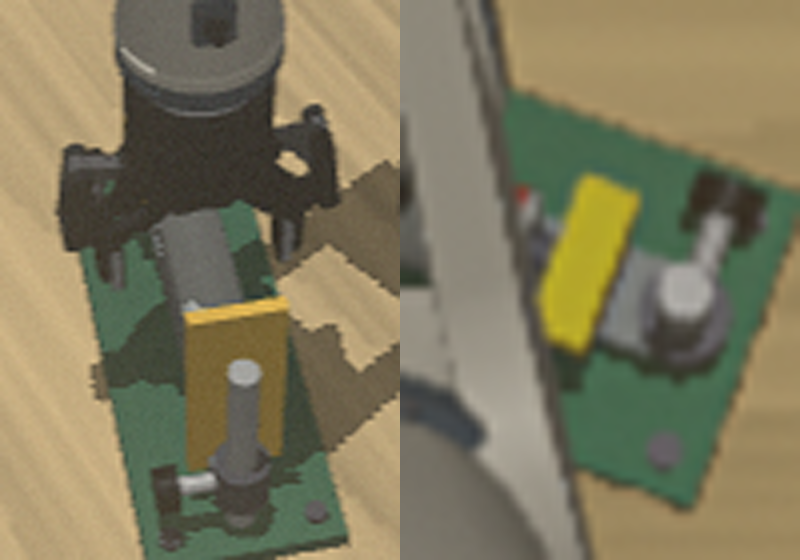

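The roller stays in place after release, with no force on the tool. Next I withdraw up and away along −x, then look with both cameras.

>>> {"method": "step_arm", "body": {"rows": [[0,0,20,0,0,0,85],[0,0,45,0,0,0,85],[0,0,75,0,0,0,85],[0,0,110,0,0,0,85],[0,0,145,0,0,0,85],[0,0,180,0,0,0,85],[0,-40,200,0,0,0,85],[0,-90,200,0,0,0,85]]}}

```text
clock: 26.4
eef_pos: [543.9, 27.1, 244.6]
tcp_rot: [-1.596, 1.542, -1.929]
contact_force: [0.7, 0.1, -0.3]
opening: 0.996
```

>>> {"method": "step_arm", "body": {"rows": [[0,-50,0,0,0,0,85],[0,-100,0,0,0,0,85],[0,-150,0,0,0,0,85],[0,-200,0,0,0,0,85],[0,-250,0,0,0,0,85],[0,-300,0,0,0,0,85],[0,-310,0,0,0,0,85],[0,-310,0,0,0,0,85]]}}

```text
clock: 27.4
eef_pos: [543.6, -283.0, 244.3]
tcp_rot: [-1.621, 1.542, -1.956]
contact_force: [0.1, 0.6, -0.3]
opening: 0.995
```

```bash
python3 -c "
from h import *
st()
a,d=grab('scene');b,e=grab('top')
im=np.zeros((560,800,3),np.uint8)
im[:,:400]=cv2.resize(a[205:345,280:380],None,fx=4,fy=4,interpolation=2)
im[:480,400:]=cv2.resize(b[165:285,225:325],None,fx=4,fy=4,interpolation=2)
save(im,'f1.png');save(b,'f2.png')
C=np.array([541.8,118.8]);sy=np.array([.332,.943]);sx=np.array([.943,-.332])
for n,dd,C in(('top',e,np.array([541.8,118.8])),('scene',d,np.array([545.6,118.6]))):
    P=cloud(n,dd);S=np.stack([(P[...,:2]-C)@sx,(P[...,:2]-C)@sy,P[...,2]],-1)
    for y in range(-70,90,8):
        k=S[(abs(S[...,1]-y)<4)&(abs(S[...,0])<5)&(S[...,2]>85)]
        if len(k)>3: print(n,y,len(k),np.median(k[:,2]).round(1))
    img=b if n=='top' else a;h=cv2.cvtColor(img,cv2.COLOR_RGB2HSV).astype(int)
    red=(S[...,2]>90)&((h[...,0]<6)|(h[...,0]>172))&(h[...,1]>110)&(abs(S[...,1])<75)&(abs(S[...,0])<20)
    p=S[red]
    for k in(p[p[:,1]>0],p[p[:,1]<0]):
        if len(k): print('red',len(k),k.mean(0).round(1))
"
```

```text
t27.40 x_s 132.73 c -378.78 z 244.29 F_s x -0.08 y 0.62 z -0.27 M [ 0.02 -0.03  0.01] op 0.995 [ 543.6 -283.   244.3]
top -70 12 114.0
top -62 15 111.6
top -54 12 120.5
top -46 13 121.2
top -38 13 119.4
top -30 16 119.1
top -22 12 120.9
top -14 15 119.1
top -6 12 120.5
top 2 15 117.3
top 10 13 118.6
top 18 12 120.0
top 26 15 117.6
top 34 13 118.1
top 42 13 119.2
top 50 12 117.8
top 58 12 116.6
top 66 13 106.8
top 74 15 106.6
top 82 13 106.5
red 19 [ -0.2  53.8 117.2]
red 16 [  0.2 -54.  116.8]
scene -70 18 115.3
scene -62 4 119.6
scene -54 11 120.7
scene -46 12 120.4
scene -38 13 120.5
scene -30 14 120.5
scene -22 15 120.2
scene -14 15 120.2
scene -6 14 120.4
scene 2 12 120.1
scene 10 17 119.1
scene 18 15 120.4
scene 26 13 119.7
scene 34 15 120.8
scene 42 12 120.1
scene 50 10 120.0
red 20 [  0.9 -54.5 118.8]
```

View pics/f1.png

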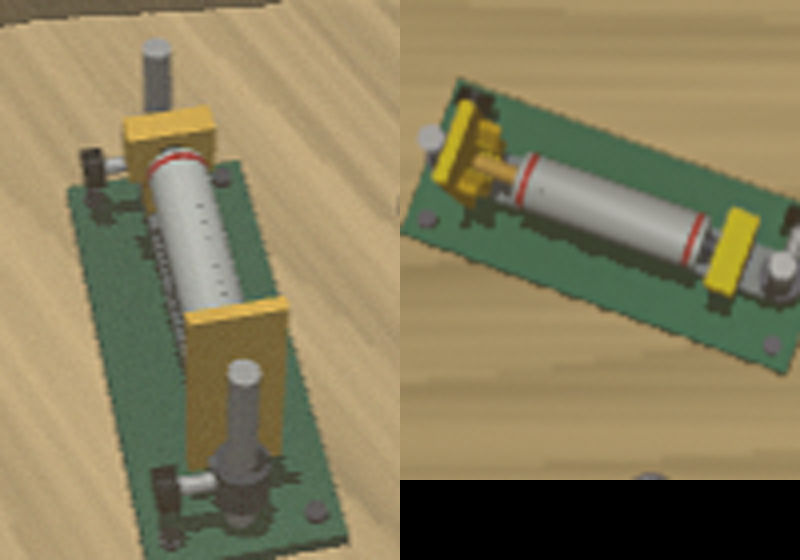

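View pics/f2.png

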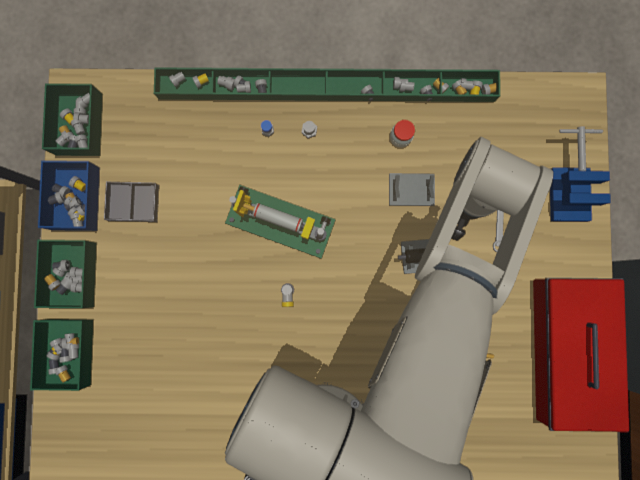

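```bash
python3 -c "
from h import *
print(order.sign_off(), r.sense()['clock'])"
```

```text
the job is handed in; nothing more can be done
the job is handed in; nothing more can be done
```

The aluminium roller is in the stand, pin in the open cup and stub home in the round cup. It hangs with nothing holding it, and I handed the job in at about 27.5 s of the 54 s allowed.

**What I did:** I gripped the roller across the middle and pressed its pin against the back wall to about 12 N. I then lowered it until I felt the slot floor, which put the cup axis about 102 mm up. From there I slid the stub into the round cup until it bottomed, and released.

**Last checks:**
- **Position:** the red bands sit at stand y = +53.8 and −54.0 mm, so the roller's middle is at 0 within a fraction of a millimetre. It is centred sideways to within about 1 mm.
- **Level:** the scene camera shows the barrel top flat at about 120 mm along its length. The top camera shows roughly 2 mm of slope in depth, but its own band heights (117.2 and 116.8 mm) agree with level.
- **Bench:** the black spare was partly hidden by the arm in the last picture, but I saw no sign that it moved. The bystanders I could see are where they were; the arm hid the brass coupling and most of the wrench. The arm was touching nothing.

**What went wrong or disagreed:**
- The real fingertips sat about 40 mm above the reported tool position, so my first grip closed on air above the barrel. I corrected it from the depth images.
- My first try at the round cup met its face with about 17 N because the roller had tipped in the grip, leaving the stub about 3 mm low. I backed off, tilted the roller level, and it went in.
- The stub's final contact with the hole bottom was about 11 N. The largest tool-force reading I saw at the end of a move was about 14 N.

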